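# Load the sloped tin rack and stand the board beside it as a screen

### The arm

A 6-joint arm with a two-finger parallel gripper is mounted at the origin on the work surface. World frame = base frame: x ahead of the robot, y to its left, z up, the work surface at z = 0. Lengths are in m, angles in degrees, forces in N, time in s.
With the tool pointing down it reaches from about 0.3 to 0.75 m from the base axis. Payload 8.5 kg.
Tool frame: the origin (TCP) lies at the very end of the fingers, on their centre line; the grasp point (between the pads) lies 19 mm behind it (env.pinch_z is the distance from the TCP to the grasp point, in m); z points along the fingers, y is the line along which they close (so a half turn about z gives the same grasp; the last joint's range is limited). The gripper opens to 85 mm and grips with 20 to 120 N. Pads are 22 mm wide; open, the fingers measure 114 mm over their backs; the gripper's body (76 mm by 85 mm) begins 54 mm behind the grasp point. The pads swing forward as they close: fully open they stand 13 mm farther back than shut.
Start: joints at [55.273, 21.807, 74.336, -0, 83.858, -12.336], TCP at [0.21, 0.509, 0.204] pointing down, gripper open.
Joint ranges: [-178.18, 178.18], [-50.72, 133.34], [12.68, 142.11], [-81.47, 261.47], [9.98, 163.14], [-165.26, 165.26]. Speed limits (degrees/s): [136.94, 136.94, 180, 180, 180, 180].

### API

Orientations are given as a 3x3 rotation matrix whose columns are the frame's x, y, z axes.
In Python, from rig import env, viewer gives the robot as it stands.
- The arm moves only by the tool drive_tool, never from a script. Its argument "series" is a list of rows, each a list of 3 entries, a list of its own where there are three numbers: the shift along the tool's x, y, z in m, then the turn about the tool's z in degrees, then the finger opening in m, from 0 to 0.0854. A call has 1 to 20 rows; each row is the pose to reach, as a shift and turn from the pose commanded when the call began, along the tool's axes at that moment; what a row does not reach only later rows make up. A row lasts 1/10 s, in which the tool goes at most 50 mm and 8.59 degrees, less where a joint would pass 70% of its speed; a pose out of reach is approached as far as the arm can. A call with a gripper value outside its range is refused whole. The fingers move at their own pace and stop on an object; "newtons" is the grip in N (left out, the last holds). Time passes only in rows, so rows that repeat a pose let the fingers close. It gives the time, the measured TCP pose, the force, the opening and the grip force at its end, in the units of the state.
- env.observe(): the state, without advancing time (a new reading comes with each control period).
- viewer.get_image(name): name is "scene" or "side" or "wrist"; returns a dict with "img" (400x640x3 uint8, red, green, blue), "depth" (400x640 float32, m along the optical axis (not along the pixel's ray), 0 where there is no reading), "camera_matrix" (3x3 intrinsics, pixels), "rvec" (rotation vector, rad) and "tvec" (3), from world to camera coordinates, as OpenCV has them. Camera axes: x right, y down, z forward; pixel columns grow to the right and rows downward; lengths in m; the calibration is good to about 2 mm. A picture is of the moment at which its call begins.
- env.close_job(): hands the job in; it is judged then, once.
The state is a dict: "time_s": time; "q": joint angles; "qvel": joint speeds; "joint_efforts": joint torques, N m; "position": TCP position; "tool_rot": TCP orientation; "ft_force": force on the tool from outside, world axes, zero at the start; "wrist_torque": the same for the moment, N m; "grip_width": finger opening in m; "gripper_force": force on a finger pad.
Only numpy, scipy, OpenCV 4.12 (cv2) and the standard library are available. Lean on these libraries where they do the work, as an engineer would, in place of code of your own. Each camera call takes 0.05 s, during which the arm holds its last target. There are 200 camera calls.

### The job

Load the tins standing on the table into the sloped rack: round tins in the lane beside the cork ledge, square tins in the other lane, each entered at the open upper end, base down, and slid down until it rests against the back stop or against the tin below it. Also take the bamboo board from its leaning stand and stand it upright on its long thin edge on the cork strip, parallel to the lanes and about midway along it, as a sun screen for the tins. Leave the glass bowl and the mug where they are.

Things in the scene. Friction and masses are not known exactly. Their poses are not given: they have to be found in the camera images.
- tray: Wooden sloped rack with two lanes and, on one side, a level cork ledge; fixed, placed anew each time. Origin on the table under the middle of the lanes; x level, towards the low end, y towards the cork ledge, z up. Lane block 250 mm (x) by 126 mm (y); the lanes drop 15 degrees along +x.
- ledge (a point): Centre of the cork strip's top, 20 mm above the table, at x 0, y 125 mm in the tray's frame. Strip 170 mm (tray x) by 60 mm (tray y), level. Strip's inner edge is 32 mm from the lane block's side.
- lanes: The rack's sloped floor. Origin on the floor at the back stop's face (low end), midway between the lanes; x DOWN the slope (lanes are at negative x), y towards the cork ledge, z out of the floor. Lanes run from the stop (x 0, 34 mm high) to an end wall (x -240 mm). Each is 54 mm wide; walls 18 mm high. Tins do not slide by themselves: each needs a push of a few N (pushed low).
- round_stop (a point): Lane of the ROUND tins (beside the cork ledge): floor point on its centre line at the stop; y +30 mm in the lanes' frame. Over x 0 to -105 mm lips overhang both sides (underside 47, top 51 mm above the floor), leaving a lengthwise slot 40 mm wide: no tin fits in from above there, but closed fingers can run along it. From x -105 to -240 mm it is open on top for loading.
- square_stop (a point): Lane of the SQUARE tins (the other lane, away from the ledge): floor point on its centre line at the stop; y -30 mm in the lanes' frame. Same lips, slot and open loading part as the other lane.
- stand: Dark wooden stand, fixed, placed anew each time; holds the board at 55 degrees to the table, upper edge towards its -x. Origin at table height, base 110 x 110 mm around 12 mm to +x of it. Its back rest, 100 mm wide, ends 64 mm from the board's lower edge, so the board's top 46 mm is free on both faces.
- board_c (a point): Small bamboo board, 110 mm high (z) by 140 mm long (y) by 18 mm thick (x), about 170 g; this point is its very centre. Its z axis points from the long lower edge to the long upper edge. At the start it leans on the stand, z tilted 35 degrees from vertical towards the stand's -x; either long edge may be the one it ends up standing on.
- round1_c (a point): Plain aluminium round tin, 46 mm across and 40 mm high (its lid does not come off), mass about 110 g, standing on the table somewhere right of the rack at the start. This point is its centre, 20 mm above its underside; z is its upright axis. May be absent.
- round2_c (a point): Plain aluminium round tin, 46 mm across and 40 mm high (its lid does not come off), mass about 110 g, standing on the table somewhere right of the rack at the start. This point is its centre, 20 mm above its underside; z is its upright axis. May be absent.
- round3_c (a point): Plain aluminium round tin, 46 mm across and 40 mm high (its lid does not come off), mass about 110 g, standing on the table somewhere right of the rack at the start. This point is its centre, 20 mm above its underside; z is its upright axis. May be absent.
- square1_c (a point): Plain aluminium square tin, 46 x 46 mm and 40 mm high, x and y along its sides (its lid does not come off), mass about 110 g, standing on the table somewhere right of the rack at the start. This point is its centre, 20 mm above its underside; z is its upright axis. May be absent.
- square2_c (a point): Plain aluminium square tin, 46 x 46 mm and 40 mm high, x and y along its sides (its lid does not come off), mass about 110 g, standing on the table somewhere right of the rack at the start. This point is its centre, 20 mm above its underside; z is its upright axis. May be absent.
- bowl: Bystander: glass bowl, rim 110 mm across, 55 mm high; origin at its underside
- mug: Bystander: white mug, 76 mm across, 85 mm high
Not all that is in view belongs to the job. What is shaped like the part that bears round2_c but blue is not meant. What is shaped like the part that bears round1_c but red is not meant.

How it is judged:
By the outcome, as a careful person would: the job done as asked, in the order asked, and still so for the second after the job is handed in, with the robot touching nothing.
Of round1, round2, round3, square1, square2 only 3 to 5 are there at a start; the rules pass over those that are not, and their reading is None.
At some moment in a run one of round1, round2, round3, square1, square2 may be knocked a few centimetres aside while the robot is not near it.
It also fails if it takes over 210 s, if anything falls off the work surface, if the arm or the gripper's body presses on something with over 40 N, if the wrist force passes 120 N, or if a joint passes its speed limit or range.

## Working session

There is one attempt and no reset: what is moved stays moved. The work goes in short steps, Python scripts to look and compute and a tool call to move; the robot and the scene stay as the last step left them, time stands still between calls to the robot, and variables do not carry over. Pictures are saved under pics/ and viewed, at most 14 in all, crops included, and the job is handed in when it is done.

Besides the shell and the picture viewer there is one more tool, called after ">>>" as a command line: name --argument value ..., lists and objects as JSON in quotes. drive_tool: Moves the arm, as the interface text tells. Its arguments: {"type":"object","properties":{"series":{"type":"array"},"newtons":{"type":"number"}},"required":["series"]}

```bash
ls; mkdir -p pics; cat > h.py <<'E'
import numpy as np, cv2
from rig import env, viewer
def get(n):
    d=viewer.get_image(n); R=cv2.Rodrigues(np.array(d["rvec"],float))[0]; t=np.array(d["tvec"],float).ravel(); K=np.array(d["camera_matrix"])
    Z=d["depth"]; v,u=np.mgrid[:Z.shape[0],:Z.shape[1]]
    P=np.stack([(u-K[0,2])/K[0,0]*Z,(v-K[1,2])/K[1,1]*Z,Z],-1)
    W=(P-t)@R; W[Z<=0]=np.nan
    d["W"]=W; d["R"]=R; d["t"]=t; d["K"]=K
    return d
def save(d,f,crop=None,s=1):
    i=d["img"][...,::-1]
    if crop: i=i[crop[1]:crop[3],crop[0]:crop[2]]
    cv2.imwrite("pics/"+f,cv2.resize(i,None,fx=s,fy=s,interpolation=cv2.INTER_CUBIC))
E
python3 - <<'E'
from h import *
for n in ("scene","side"):
    d=get(n); save(d,n+"0.png"); np.savez(n+"0.npz",img=d["img"],W=d["W"],R=d["R"],t=d["t"],K=d["K"])
    print(n,-d["R"].T@d["t"])
print(env.observe(), env.pinch_z)
E
```

```text
pics
scene [ 0.97149924 -0.72188718  0.64450299]
side [-0.05153817 -0.84672706  1.2392122 ]
{'time_s': 0.1, 'q': array([ 5.52725161e+01,  2.18383869e+01,  7.43753235e+01, -1.39912281e-03,
        8.38563523e+01, -1.23364485e+01]), 'qvel': array([-0.02124099, -0.00549569, -0.22549205, -0.03980233, -0.01896363,
        0.04827288]), 'joint_efforts': array([ 3.41074461e-03, -4.49216473e+01, -2.31656545e+01, -2.12899304e-04,
        3.66345790e-03,  2.81402954e-06]), 'position': array([0.20937208, 0.50830821, 0.20299169]), 'tool_rot': array([[-9.24606566e-01,  3.80922879e-01, -6.76657229e-04],
       [ 3.80923406e-01,  9.24606035e-01, -1.01883550e-03],
       [ 2.37543605e-04, -1.19977657e-03, -9.99999252e-01]]), 'ft_force': array([-0.71490658,  0.36841973,  0.44982538]), 'wrist_torque': array([-0.04351722, -0.04030345,  0.00474894]), 'gripper_force': 0.0, 'grip_width': 0.08542003758944693} 0.0187
```

View pics/scene0.png

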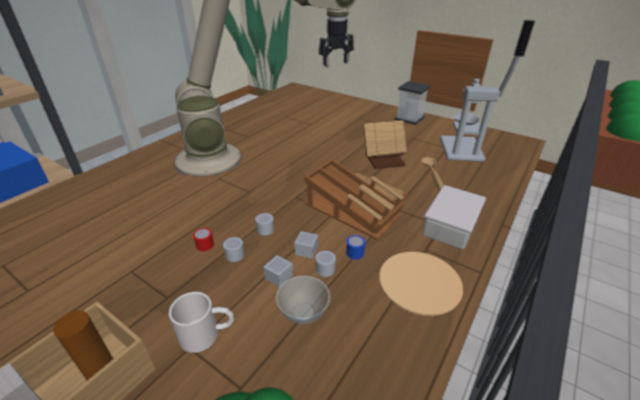

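View pics/side0.png

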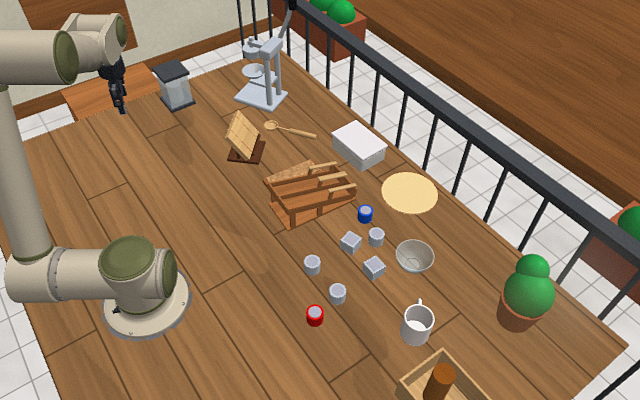

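Candidates in the scene view: silver round tins at (264,224), (233,249) and (325,263), and silver square tins at (306,245) and (279,270). The red (203,240) and blue (355,246) round tins are decoys. In the side view the rounds are at (312,264), (337,293), (376,237) and the squares at (350,242), (374,267). The close crop comes next, with the measurements.

```bash
cat > meas.py <<'E'
from h import *
def tops(d,zmin=.034,zmax=.046,verbose=True):
    W=d["W"]; z=W[...,2]; m=((z>zmin)&(z<zmax)&(W[...,0]>.2)&(W[...,0]<.9)&(W[...,1]<.25)&(W[...,1]>-.5)).astype(np.uint8)
    n,l,s,c=cv2.connectedComponentsWithStats(m,connectivity=4)
    for i in range(1,n):
        if s[i,4]<40: continue
        p=W[l==i]; xy=(p[:,:2]*1000).astype(np.float32); r=cv2.minAreaRect(xy); rgb=d["img"][l==i].mean(0).astype(int)
        print("px",c[i].round(),"n",s[i,4],"rect",np.round(r[0],1),np.round(r[1],1),round(r[2],1),"z",round(np.median(p[:,2])*1000,1),rgb)
if __name__=="__main__":
    for n in ("side","scene"):
        d=dict(np.load(n+"0.npz")); print(n); tops(d)
E
python3 - <<'E'
from meas import *
for n in ("side","scene"):
    d=dict(np.load(n+"0.npz")); print(n); tops(d)
d=dict(np.load("side0.npz")); a=d
save(a,"crop1.png",(220,100,420,340),3) if 0 else cv2.imwrite("pics/crop1.png",cv2.resize(a["img"][100:330,215:425,::-1],None,fx=2.5,fy=2.5,interpolation=cv2.INTER_CUBIC))
E
```

```text
side
px [362. 160.] n 61 rect [797.5  52.9] [50.8 91.4] 48.0 z 39.7 [128 126 120]
px [328. 172.] n 49 rect [667.8  79. ] [20.8 67.7] 69.6 z 39.8 [105  66  36]
px [315. 180.] n 52 rect [614.9  65.5] [44.6 24.3] 75.9 z 42.8 [152  97  54]
px [331. 188.] n 110 rect [645.5  10.6] [99.3 38. ] 6.5 z 40.9 [138  88  48]
px [344. 197.] n 65 rect [647.8 -38.8] [10.6 96.8] 83.9 z 40.9 [109  68  37]
px [365. 210.] n 148 rect [ 670.2 -118.1] [48.6 43.1] 49.6 z 41.5 [103 126 190]
px [376. 234.] n 168 rect [ 641.  -208.4] [45.1 46.5] 78.1 z 41.0 [177 178 189]
px [351. 239.] n 223 rect [ 565.8 -180.8] [50.4 48.4] 18.8 z 41.3 [176 178 189]
px [416. 249.] n 134 rect [ 689.3 -324.1] [58.1 96.9] 36.0 z 40.8 [138 128 116]
px [312. 262.] n 189 rect [ 427.8 -180. ] [47.4 44.6] 37.6 z 41.3 [179 182 193]
px [374. 265.] n 249 rect [ 564.6 -289. ] [49.7 49.4] 86.5 z 41.1 [177 179 190]
px [337. 291.] n 212 rect [ 429.2 -296. ] [45.8 47.4] 19.3 z 41.4 [180 182 193]
px [315. 312.] n 231 rect [ 340.2 -314.1] [47.1 44.7] 54.4 z 41.4 [191 103 108]
px [417. 315.] n 43 rect [ 552.7 -477.5] [12.9 50.9] 43.1 z 39.6 [134 
[... 649 characters left out ...]
] n 277 rect [ 566.2 -183.2] [47.2 49. ] 16.6 z 39.9 [138 140 149]
px [355. 242.] n 223 rect [ 671.  -122.9] [44.1 44.5] 65.3 z 40.0 [ 94 106 148]
px [232. 244.] n 224 rect [ 430.1 -298.5] [45.1 46.3] 52.7 z 39.8 [139 141 151]
px [325. 258.] n 256 rect [ 640.7 -210.6] [44.4 47.4] 34.9 z 40.0 [140 142 151]
px [277. 266.] n 350 rect [ 565.6 -291.4] [47.4 47.5] 88.7 z 39.8 [137 139 149]
px [302. 289.] n 289 rect [ 660.6 -323.9] [95.9 66. ] 37.8 z 40.4 [127 123 116]
px [194. 309.] n 97 rect [ 509.8 -479.1] [48.5 11.3] 44.4 z 40.1 [160 155 155]
px [302. 319.] n 81 rect [ 696.1 -373.9] [71.1 17.7] 34.1 z 40.0 [98 97 94]
px [211. 327.] n 43 rect [ 563.3 -483.8] [ 4.7 33.7] 25.3 z 39.2 [130 126 125]
```

View pics/crop1.png

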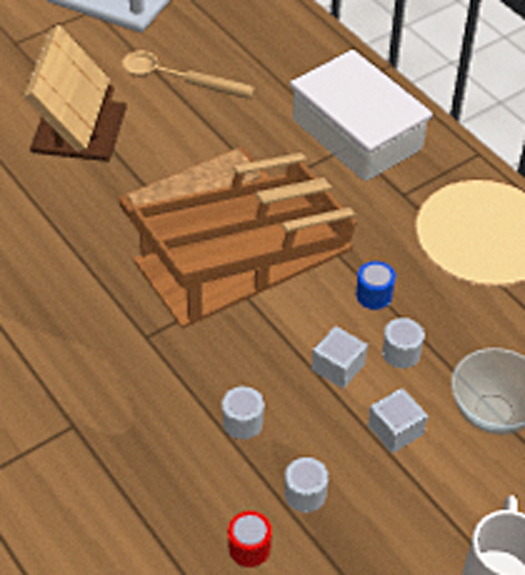

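The crop confirms it: three plain silver rounds at crop (243,411), (306,484), (403,341) and two silver squares at (340,355), (398,418). Red (250,538) and blue (376,285) are decoys. The rack's low end is to the right with the lips, and the cork is on the far side at crop (190,180). Next I fit the rack and board poses.

```bash
cat > fit.py <<'E'
from h import *
from scipy.optimize import least_squares
from scipy.spatial.transform import Rotation as Ro
def sdf(p,lo,hi):
    c=(np.array(lo)+hi)/2; h=(np.array(hi)-lo)/2
    q=np.abs(p-c)-h
    return np.linalg.norm(np.maximum(q,0),axis=1)+np.minimum(q.max(1),0)
T15=np.radians(15)
def rack(P,prm):
    x,y,yaw,lx,lz=prm
    p=Ro.from_euler('z',-yaw).apply(P-[x,y,0])         # tray frame mm
    D=[sdf(p,(-85,95,0),(85,155,20))]
    l=Ro.from_euler('y',-T15).apply(p-[lx,0,lz])       # lane frame
    D+=[sdf(l,(-250,-63,-6),(5,63,0))]
    for a,b in((-63,-57),(-3,3),(57,63)): D.append(sdf(l,(-245,a,-6),(5,b,18)))
    D+=[sdf(l,(0,-63,-6),(8,63,34)),sdf(l,(-246,-63,-6),(-240,63,18))]
    for a,b in((-63,-50),(-10,10),(50,63)): D.append(sdf(l,(-105,a,47),(0,b,51)))
    return np.abs(np.min(D,0))
if __name__=="__main__":
    Ws={n:dict(np.load(n+"0.npz"))["W"].reshape(-1,3)*1000 for n in("side","scene")}
    for k in ("side","scene","both"):
        W=np.vstack(list(Ws.values())) if k=="both" else Ws[k]
        m=(W[:,0]>480)&(W[:,0]<770)&(W[:,1]>-90)&(W[:,1]<190)&(W[:,2]>14)
        P=W[m]; best=None
        for yaw in (-.1,.1,.3):
            r=least_squares(lambda q:rack(P,q),[630,20,yaw,116,15],loss='soft_l1',f_scale=2)
            if best is None or r.cost<best.cost: best=r
        print(k,len(P),best.cost.round(),best.x.round(2),"yaw",np.degrees(best.x[2]).round(2),"med",np.median(rack(P,best.x)).round(2))
    # board
    for k in ("side","scene","both"):
        W=np.vstack(list(Ws.values())) if k=="both" else Ws[k]
        m=(W[:,0]>450)&(W[:,0]<800)&(W[:,1]>190)&(W[:,1]<420)&(W[:,2]>30)&(W[:,2]<160)
        P=W[m]
        def f(q):
            l=(Ro.from_euler('z',q[3])*Ro.from_euler('y',-np.radians(35))).inv().apply(P-q[:3])
            return np.abs(sdf(l,(-9,-70,-55),(9,70,55)))
        best=None
        for yaw in np.arange(-3,3.1,.5):
            r=least_squares(f,[*np.median(P,0),yaw],loss='soft_l1',f_scale=2)
            if best is None or r.cost<best.cost: best=r
        print("board",k,len(P),P.min(0).round(),P.max(0).round(),best.cost.round(),best.x.round(2),"yaw",np.degrees(best.x[3]).round(1),np.median(f(best.x)).round(2))
E
python3 fit.py
```

```text
side 3049 9217.0 [ 5.7713e+02  2.7500e+01 -8.0000e-02  1.0916e+02  2.3100e+01] yaw -4.41 med 1.49
scene 3462 8317.0 [ 5.7957e+02  2.5650e+01 -8.0000e-02  1.0721e+02  2.4540e+01] yaw -4.41 med 1.26
both 6511 17161.0 [ 5.7809e+02  2.6060e+01 -8.0000e-02  1.0804e+02  2.1180e+01] yaw -4.33 med 1.29
board side 1059 [450. 190.  31.] [797. 418. 139.] 11528.0 [515.06 348.84  83.43  -0.78] yaw -44.6 1.68
board scene 1382 [450. 190.  30.] [796. 417. 133.] 8588.0 [515.47 345.6   78.64  -0.77] yaw -44.3 1.62
board both 2441 [450. 190.  30.] [797. 418. 139.] 20467.0 [514.96 347.68  81.62  -0.77] yaw -44.4 1.73
```

```bash
cat > ov.py <<'E'
from h import *
from scipy.spatial.transform import Rotation as Ro
q=[578.1,26.1,np.radians(-4.35),108,21.2]
b=[515,347.7,81.6,np.radians(-44.4)]
def boxlines(lo,hi):
    c=np.array([[x,y,z] for x in(lo[0],hi[0]) for y in(lo[1],hi[1]) for z in(lo[2],hi[2])],float)
    return c,[(i,j) for i in range(8) for j in range(i) if bin(i^j).count('1')==1]
tr=lambda p:Ro.from_euler('z',q[2]).apply(p)+[q[0],q[1],0]
ln=lambda l:tr(Ro.from_euler('y',np.radians(15)).apply(l)+[q[3],0,q[4]])
bd=lambda l:(Ro.from_euler('z',b[3])*Ro.from_euler('y',-np.radians(35))).apply(l)+b[:3]
items=[(tr,(-85,95,0),(85,155,20),(0,255,255)),(bd,(-9,-70,-55),(9,70,55),(255,0,255)),(ln,(-240,-57,0),(0,-3,.1),(0,255,0)),(ln,(-240,3,0),(0,57,.1),(0,255,0)),(ln,(-105,-10,47),(0,10,51),(255,0,0)),(ln,(-105,50,47),(0,63,51),(255,0,0)),(ln,(0,-63,0),(6,63,34),(0,0,255))]
out=[]
for n,(x0,y0,x1,y1) in (("side",(215,95,375,240)),("scene",(295,110,415,240))):
    d=dict(np.load(n+"0.npz")); s=4 if n=="scene" else 3
    im=cv2.resize(d["img"][y0:y1,x0:x1,::-1],None,fx=s,fy=s,interpolation=cv2.INTER_CUBIC)
    for f,lo,hi,c in items:
        C,E=boxlines(lo,hi); uv=cv2.projectPoints(f(C)/1000,cv2.Rodrigues(d["R"])[0],d["t"],d["K"],None)[0][:,0]
        uv=((uv+.5-[x0,y0])*s).astype(int)
        for i,j in E: cv2.line(im,tuple(map(int,uv[i])),tuple(map(int,uv[j])),c,1)
    cv2.imwrite("pics/ov_%s.png"%n,im)
E
python3 ov.py
```

```text
(no output)
```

View pics/ov_side.png

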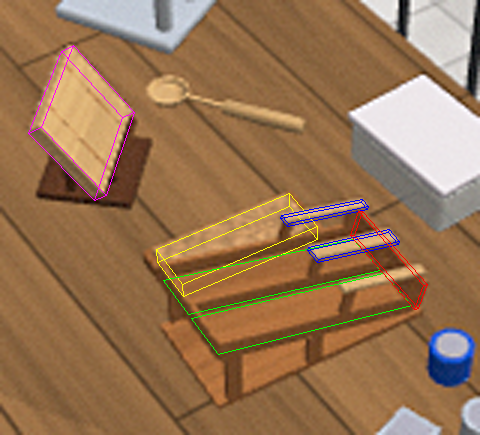

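View pics/ov_scene.png

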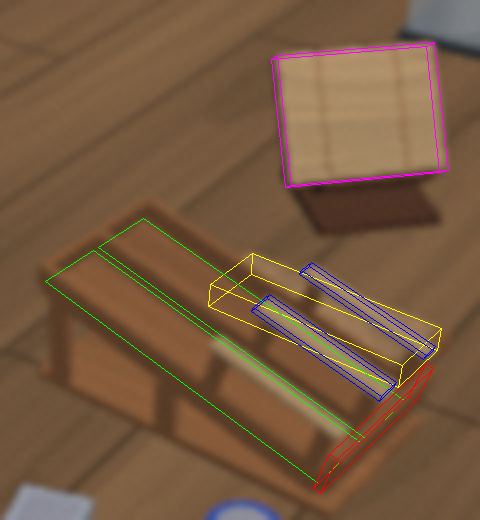

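The overlay (ov_side, ov_scene) shows the board, cork strip and lips matching. The board sits at side (80,120) and the lips at (325,212) and (355,243), so the fit is usable. Next I refine the floor height and write a helper that computes moves.

```bash
cat > go.py <<'E'
from h import *
from scipy.spatial.transform import Rotation as Ro
QX,QY,YAW,LX,LZ=578.1,26.1,-4.35,108.,21.2
def lane(x,y,z=0):
    p=Ro.from_euler('y',15,degrees=True).apply([x,y,z])+[LX,0,LZ]
    return Ro.from_euler('z',YAW,degrees=True).apply(p)+[QX,QY,0]
def tray(x,y,z=0): return Ro.from_euler('z',YAW,degrees=True).apply([x,y,z])+[QX,QY,0]
def plan(*targets):
    """each target: (x,y,z mm, yaw of tool y deg or None)"""
    o=env.observe(); R=o["tool_rot"]; p=o["position"]*1000; a=np.degrees(np.arctan2(R[1,1],R[0,1]))
    print("t %.1f tcp %s yawY %.2f q6 %.1f F %s w %.1f gf %.1f"%(o["time_s"],p.round(1),a,o["q"][5],o["ft_force"].round(1),o["grip_width"]*1000,o["gripper_force"]))
    for x,y,z,f in targets:
        q1=np.degrees(np.arctan2(y,x)); th=0
        if f is not None:
            c=[v for v in (f-360,f-180,f,f+180,f+360) if abs(q1-v)<150]; f=min(c,key=lambda v:abs(q1-v-o["q"][5])+.3*abs(q1-v)); th=(q1-f)-(o["q"][5]) - (q1-o["q"][0])
        s=R.T@(np.array([x,y,z])-p)/1000
        print("->",np.round([x,y,z],1),"shift",s.round(4).tolist(),"turn",round(th,1))
E
python3 - <<'E'
from go import *
for n in("side","scene"):
    W=dict(np.load(n+"0.npz"))["W"].reshape(-1,3)*1000
    p=Ro.from_euler('z',-YAW,degrees=True).apply(W-[QX,QY,0]); l=Ro.from_euler('y',-15,degrees=True).apply(p-[LX,0,LZ])
    for y in(-30,30):
        for a,b in((-225,-170),(-170,-110)):
            m=(abs(l[:,1]-y)<18)&(l[:,0]>a)&(l[:,0]<b)&(abs(l[:,2])<12); print(n,y,a,m.sum(),np.median(l[m,2]).round(1),end='; ')
    # lips z, cross-sections
    m=(l[:,2]>44)&(l[:,2]<58)&(l[:,0]>-130)&(l[:,0]<20)&(abs(l[:,1])<75)
    print("\nlips",m.sum(),"z",np.percentile(l[m,2],[50,80]).round(1),"x",np.percentile(l[m,0],[1,99]).round(1))
    for a in(-57,0,57):
        mm=m&(abs(l[:,1]-a)<14); print(a,np.percentile(l[mm,1],[3,50,97]).round(1),end=' ')
    m=(p[:,2]>15)&(p[:,2]<26)&(p[:,1]>85)&(p[:,1]<165)&(abs(p[:,0])<100); print("\nledge",m.sum(),np.percentile(p[m],[2,50,98],axis=0).round(1).tolist())
    m=(abs(l[:,1])<55)&(abs(l[:,1])>8)&(l[:,2]>5)&(l[:,2]<16)&(l[:,0]<-200); print("end wall pts x",np.percentile(l[m,0],[5,50,95]).round(1),m.sum())
plan((428.5,-181.5,150,YAW),(428.5,-181.5,8,YAW))
E
```

```text
side -30 -225 108 0.4; side -30 -170 108 1.0; side 30 -225 99 0.8; side 30 -170 102 0.9; 
lips 387 z [51.3 53.2] x [-104.    -0.4]
-57 [-63.3 -57.5 -47.4] 0 [-10.5  -0.2  12.4] 57 [49.  56.9 65.7] 
ledge 479 [[-93.8, 98.9, 15.5], [9.1, 138.2, 21.1], [87.3, 161.0, 25.6]]
end wall pts x [-901.5 -713.7 -242.2] 315
scene -30 -225 126 -1.0; scene -30 -170 128 -0.9; scene 30 -225 104 -1.1; scene 30 -170 103 -1.2; 
lips 587 z [49.6 50.7] x [-103.3    0.3]
-57 [-64.6 -58.2 -50.4] 0 [-11.   -2.7   9.6] 57 [48.1 54.3 63. ] 
ledge 261 [[-83.7, 98.4, 16.5], [32.7, 134.1, 19.9], [88.9, 156.0, 22.6]]
end wall pts x [-895.8 -650.7 -238.8] 146
t 0.1 tcp [209.4 508.3 203. ] yawY 67.61 q6 -12.3 F [-0.7  0.4  0.4] w 85.4 gf 0.0
-> [ 428.5 -181.5  150. ] shift [-0.4654, -0.5543, 0.0535] turn 72.0
-> [ 428.5 -181.5    8. ] shift [-0.4654, -0.5541, 0.1955] turn 72.0
```

>>> drive_tool --series '[[[-0.4654, -0.5543, 0.0535], 72, 0.065], [[-0.4654, -0.5543, 0.0535], 72, 0.065], [[-0.4654, -0.5543, 0.0535], 72, 0.065], [[-0.4654, -0.5543, 0.0535], 72, 0.065], [[-0.4654, -0.5543, 0.0535], 72, 0.065], [[-0.4654, -0.5543, 0.0535], 72, 0.065], [[-0.4654, -0.5543, 0.0535], 72, 0.065], [[-0.4654, -0.5543, 0.0535], 72, 0.065], [[-0.4654, -0.5543, 0.0535], 72, 0.065], [[-0.4654, -0.5543, 0.0535], 72, 0.065], [[-0.4654, -0.5543, 0.0535], 72, 0.065], [[-0.4654, -0.5543, 0.0535], 72, 0.065], [[-0.4654, -0.5543, 0.0535], 72, 0.065], [[-0.4654, -0.5543, 0.0535], 72, 0.065], [[-0.4654, -0.5543, 0.0535], 72, 0.065], [[-0.4654, -0.5543, 0.0535], 72, 0.065], [[-0.4654, -0.5543, 0.0535], 72, 0.065], [[-0.4654, -0.5543, 0.0535], 72, 0.065]]' --newtons 40

```text
time_s: 1.9
position: [0.4283, -0.1802, 0.15]
tool_rot: [[0.076, 0.997, -0.0], [0.997, -0.076, 0.001], [0.0, -0.0, -1.0]]
ft_force: [-0.1, 0.2, -0.2]
grip_width: 0.065
gripper_force: 0.0
```

```bash
python3 - <<'E'
from go import *; from meas import tops
plan((428.5,-181.5,8,YAW))
for n in("wrist","scene"):
    d=get(n); print(n); tops(d)
E
```

```text
t 1.9 tcp [ 428.3 -180.2  150. ] yawY -4.34 q6 -33.1 F [-0.1  0.2 -0.2] w 65.0 gf 0.0
-> [ 428.5 -181.5    8. ] shift [-0.0014, 0.0004, 0.142] turn 0.0
wrist
px [616.  88.] n 2595 rect [ 663.8 -119.5] [37.7 46.4] 10.3 z 39.1 [134 149 187]
px [484. 172.] n 3067 rect [ 564.7 -179.7] [47.5 47.4] 17.0 z 39.2 [185 185 190]
px [322. 183.] n 2249 rect [ 426.4 -178.8] [46.6 45.8] 84.5 z 39.2 [190 190 195]
px [568. 196.] n 2303 rect [ 638.8 -206.9] [46.1 47.1] 68.7 z 39.1 [183 183 189]
px [478. 281.] n 2014 rect [ 563.4 -288. ] [48.  47.2] 88.9 z 39.2 [182 182 187]
px [563. 289.] n 492 rect [ 649.4 -296.6] [67.7 17.4] 28.3 z 40.1 [158 159 156]
px [333. 300.] n 1698 rect [ 427.9 -295.2] [47.1 45.3] 86.5 z 39.2 [186 186 192]
px [622. 330.] n 1299 rect [ 703.4 -338.7] [89.  31.5] 84.1 z 40.0 [140 131 120]
px [253. 324.] n 990 rect [ 347.7 -317.3] [47.7 27.6] 64.8 z 39.3 [190 132 135]
scene
px [369. 199.] n 67 rect [615.9  55.7] [20.2 47. ] 83.9 z 39.9 [125  85  55]
px [391. 201.] n 48 rect [668.   78.9] [ 8.1 48.7] 82.8 z 41.9 [106  76  51]
px [357. 208.] n 91 rect [611.4  -3.7] [45.6 26.7] 0.0 
[... 426 characters left out ...]
] n 277 rect [ 566.3 -182.7] [46.6 49.7] 16.4 z 39.9 [139 141 151]
px [355. 242.] n 228 rect [ 670.4 -122.6] [44.2 47.7] 66.1 z 40.1 [ 94 106 149]
px [232. 244.] n 228 rect [ 429.9 -297.9] [44.9 46.5] 31.1 z 39.8 [140 142 151]
px [325. 258.] n 257 rect [ 640.4 -210.7] [44.2 45.3] 32.7 z 40.0 [141 143 153]
px [277. 266.] n 350 rect [ 565.4 -290.4] [48.5 48.5] 88.3 z 39.8 [139 141 151]
px [302. 288.] n 285 rect [ 660.6 -324. ] [95.9 63.6] 38.3 z 40.5 [128 124 117]
px [194. 309.] n 95 rect [ 509.5 -479.2] [48.1 11.3] 46.6 z 39.7 [162 157 156]
px [302. 320.] n 79 rect [ 696.9 -374.4] [70.5 15.6] 35.2 z 39.8 [99 98 94]
px [211. 327.] n 43 rect [ 563.2 -483.1] [ 5.3 34.2] 26.7 z 39.8 [132 127 127]
```

>>> drive_tool --series '[[[-0.0008, 0, 0.05], 0, 0.065], [[-0.0008, 0, 0.1], 0, 0.065], [[-0.0008, 0, 0.125], 0, 0.065], [[-0.0008, 0, 0.142], 0, 0.065], [[-0.0008, 0, 0.142], 0, 0.065], [[-0.0008, 0, 0.142], 0, 0.065], [[-0.0008, 0, 0.142], 0, 0.04], [[-0.0008, 0, 0.142], 0, 0.04], [[-0.0008, 0, 0.142], 0, 0.04], [[-0.0008, 0, 0.142], 0, 0.04], [[-0.0008, 0, 0.142], 0, 0.04], [[-0.0008, 0, 0.142], 0, 0.04], [[-0.0008, 0, 0.13], 0, 0.04], [[-0.0008, 0, 0.09], 0, 0.04], [[-0.0008, 0, 0.04], 0, 0.04], [[-0.0008, 0, 0], 0, 0.04], [[-0.0008, 0, 0], 0, 0.04]]' --newtons 40

```text
time_s: 3.7
position: [0.4307, -0.1834, 0.1558]
tool_rot: [[0.076, 0.997, 0.01], [0.997, -0.076, -0.007], [-0.007, 0.01, -1.0]]
ft_force: [-0.3, -1.8, -0.5]
grip_width: 0.0398
gripper_force: 0.0
```

```bash
python3 - <<'E'
from go import *
a=lane(-172,30); print(a)
plan((a[0],a[1],a[2]+60,YAW),(a[0],a[1],a[2]+14.5,YAW))
E
```

```text
[522.40370547  60.42337761  65.71687576]
t 3.7 tcp [ 430.7 -183.4  155.8] yawY -4.37 q6 -33.2 F [-0.3 -1.8 -0.5] w 39.8 gf 0.0
-> [522.4  60.4 125.7] shift [0.2503, 0.0726, 0.0292] turn -0.0
-> [522.4  60.4  80.2] shift [0.2506, 0.0721, 0.0747] turn -0.0
```

The fingers reached 40 mm with no grip force, so the grasp missed. I'll look.

```bash
python3 - <<'E'
from go import *; from meas import tops
d=get("wrist"); save(d,"w1.png"); tops(d,.005,.06)
E
```

```text
px [598.  83.] n 4072 rect [ 668.4 -118.3] [46.5 46.8] 72.7 z 38.5 [106 122 163]
px [471. 163.] n 3750 rect [ 564.6 -179.8] [47.5 47.4] 16.9 z 38.9 [171 170 174]
px [319. 175.] n 2352 rect [ 427.2 -178.1] [45.8 45.7] 85.5 z 39.1 [187 187 192]
px [550. 186.] n 3078 rect [ 638.8 -206.9] [46.5 46.8] 44.7 z 38.6 [164 164 168]
px [464. 269.] n 3102 rect [ 563.4 -288. ] [47.7 47.8] 88.7 z 38.6 [160 160 164]
px [329. 286.] n 2205 rect [ 427.9 -294.7] [46.2 46.7] 11.2 z 38.9 [172 172 176]
px [584. 313.] n 8637 rect [ 673.3 -331.7] [ 97.2 110. ] 45.7 z 34.5 [154 147 138]
px [461. 397.] n 104 rect [ 567.4 -454.9] [24.5  4.2] 41.5 z 22.1 [136 130 126]
```

View pics/w1.png

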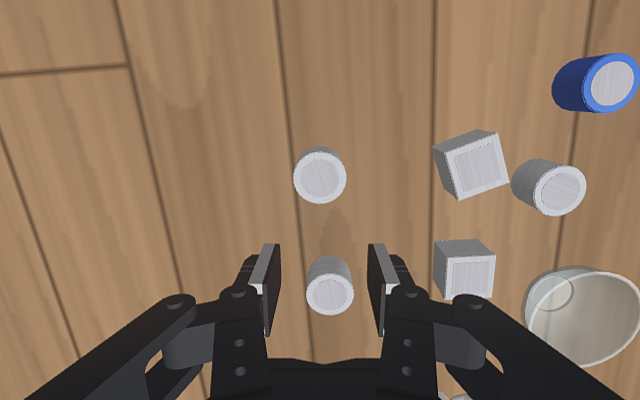

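The wrist view shows the tin still upright at (320,177) and the fingers above it, so I lifted before the fingers had closed. I'll retry with a longer close and check the grip before lifting.

```bash
python3 - <<'E'
from go import *
plan((428,-180.5,8,YAW))
E
```

```text
t 3.8 tcp [ 429.6 -182.7  152.9] yawY -4.38 q6 -33.2 F [ 0.1  0.2 -1.1] w 40.2 gf 0.0
-> [ 428.  -180.5    8. ] shift [0.0026, -0.0026, 0.1449] turn -0.0
```

>>> drive_tool --series '[[[0.0005, 0, 0.02], 0, 0.065], [[0.0005, 0, 0.05], 0, 0.065], [[0.0005, 0, 0.05], 0, 0.065], [[0.0005, 0, 0.08], 0, 0.065], [[0.0005, 0, 0.11], 0, 0.065], [[0.0005, 0, 0.13], 0, 0.065], [[0.0005, 0, 0.142], 0, 0.065], [[0.0005, 0, 0.142], 0, 0.065], [[0.0005, 0, 0.142], 0, 0.065], [[0.0005, 0, 0.142], 0, 0.03], [[0.0005, 0, 0.142], 0, 0.03], [[0.0005, 0, 0.142], 0, 0.03], [[0.0005, 0, 0.142], 0, 0.03], [[0.0005, 0, 0.142], 0, 0.03], [[0.0005, 0, 0.142], 0, 0.03], [[0.0005, 0, 0.142], 0, 0.03]]' --newtons 40

```text
time_s: 5.35
position: [0.4325, -0.1842, 0.0124]
tool_rot: [[0.077, 0.997, 0.011], [0.997, -0.077, -0.008], [-0.007, 0.011, -1.0]]
ft_force: [-0.5, 1.2, 37.0]
grip_width: 0.0302
gripper_force: 25.5
```

```bash
python3 - <<'E'
from go import *
d=get("wrist"); a=d["img"][...,::-1]; s=get("scene"); b=cv2.resize(s["img"][150:300,180:340,::-1],(427,400),interpolation=cv2.INTER_CUBIC)
cv2.imwrite("pics/w2.png",np.hstack([a[:, 120:480],b])); plan()
E
```

```text
t 5.5 tcp [ 432.5 -184.2   12.4] yawY -4.41 q6 -33.2 F [ 1.   1.2 36.6] w 29.9 gf 25.5
```

View pics/w2.png

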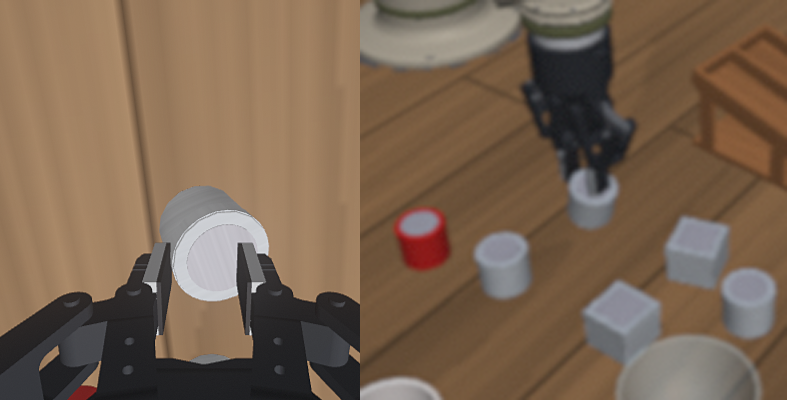

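```bash
python3 - <<'E'
from go import *
d=get("wrist"); W=d["W"]*1000
for u,v in ((345,255),(345,235),(345,280),(375,245),(300,220),(330,200),(320,100),(320,50),(280,265),(284,285),(365,265),(369,290),(275,320),(372,320)):
    print((u,v),W[v,u].round(1))
m=(W[...,2]<12)&(W[...,2]>-30); print("table z by row",[(r,np.nanmedian(W[r][:,2]).round(1)) for r in (5,60,120)])
print("cam",(-d["R"].T@d["t"]*1000).round(1),"axis",d["R"][2].round(3))
print("tcp px",cv2.projectPoints(env.observe()["position"][None],cv2.Rodrigues(d["R"])[0],d["t"],d["K"],None)[0].ravel())
s=get("scene"); m=(abs(s["W"][...,0]-.43)<.06)&(abs(s["W"][...,1]+.18)<.06)
print(np.histogram(s["W"][m][:,2]*1000,bins=range(-5,100,5)))
m&=abs(s["W"][...,2]-.042)<.006; p=s["W"][m]*1000; A=np.c_[p[:,:2],np.ones(len(p))]; print(np.linalg.lstsq(A,p[:,2],rcond=None)[0], p.mean(0), p.min(0),p.max(0))
E
```

```text
(345, 255) [ 441.2 -180.    43.3]
(345, 235) [ 441.8 -170.1   43.5]
(345, 280) [ 440.5 -192.9   43. ]
(375, 245) [ 455.5 -178.1   39.3]
(300, 220) [ 421.9 -164.2   36.1]
(330, 200) [ 436.4 -158.1   28.5]
(320, 100) [ 435.3 -112.7   -1.3]
(320, 50) [437.3 -88.7  -2.4]
(280, 265) [ 415.2 -171.    65.2]
(284, 285) [ 416.  -178.8   66.8]
(365, 265) [ 447.9 -174.4   63.9]
(369, 290) [ 447.5 -177.1   77.1]
(275, 320) [ 413.9 -183.1   81.9]
(372, 320) [ 447.4 -185.6   82.4]
table z by row [(5, np.float64(-0.9)), (60, np.float64(-1.0)), (120, np.float64(-1.0))]
cam [ 435.4 -109.8  181.4] axis [-0.012 -0.294 -0.956]
tcp px [325.46581886 237.26476697]
(array([491, 449,  18,  21,  19,  18,  21,  21,  45,  49,  57,  30,  28,
        25,  27,  26,  22,  18,  32,  59]), array([-5,  0,  5, 10, 15, 20, 25, 30, 35, 40, 45, 50, 55, 60, 65, 70, 75,
       80, 85, 90, 95]))
[-2.08808899e-01  7.01108005e-02  1.48180576e+02] [ 443.19333698 -192.00712598   42.17609016] [ 411.63814677 -208.32392256   36.00079445] [ 464.73346646 -160.22412517   47.97668166]
```

```bash
python3 - <<'E'
from go import *
d=get("wrist"); W=d["W"]*1000
for u0,u1,v in ((270,295,240),(270,295,246),(270,295,255),(352,380,240),(352,380,246),(352,380,255)):
    print(v,[(u,*W[v,u].round(0).astype(int)) if np.isfinite(W[v,u,0]) else u for u in range(u0,u1,4)])
E
```

```text
240 [(270, np.int64(400), np.int64(-189), np.int64(-1)), (274, np.int64(402), np.int64(-189), np.int64(-1)), (278, np.int64(404), np.int64(-190), np.int64(-1)), (282, np.int64(410), np.int64(-181), np.int64(19)), (286, np.int64(414), np.int64(-176), np.int64(31)), (290, np.int64(417), np.int64(-173), np.int64(38)), (294, np.int64(419), np.int64(-170), np.int64(45))]
246 [(270, np.int64(399), np.int64(-193), np.int64(0)), (274, np.int64(410), np.int64(-171), np.int64(47)), (278, np.int64(412), np.int64(-171), np.int64(48)), (282, np.int64(414), np.int64(-171), np.int64(48)), (286, np.int64(416), np.int64(-172), np.int64(47)), (290, np.int64(417), np.int64(-174), np.int64(42)), (294, np.int64(419), np.int64(-172), np.int64(47))]
255 [(270, np.int64(408), np.int64(-175), np.int64(47)), (274, np.int64(412), np.int64(-171), np.int64(56)), (278, np.int64(413), np.int64(-171), np.int64(57)), (282, np.int64(415), np.int64(-171), np.int64(57)), (286, np.int64(417), np.int64(-172), np.int64(56)), (290, np.int64(417), np.int64(-177), np.int64(44)), (294, np.int64(419), np.int64(-175), np.int64(
[... 412 characters left out ...]
76), np.int64(42)), (356, np.int64(447), np.int64(-177), np.int64(41)), (360, np.int64(448), np.int64(-173), np.int64(49)), (364, np.int64(449), np.int64(-174), np.int64(48)), (368, np.int64(451), np.int64(-174), np.int64(48)), (372, np.int64(453), np.int64(-174), np.int64(48)), (376, np.int64(456), np.int64(-178), np.int64(40))]
255 [(352, np.int64(444), np.int64(-181), np.int64(42)), (356, np.int64(446), np.int64(-181), np.int64(41)), (360, np.int64(447), np.int64(-175), np.int64(54)), (364, np.int64(448), np.int64(-174), np.int64(57)), (368, np.int64(450), np.int64(-174), np.int64(57)), (372, np.int64(452), np.int64(-174), np.int64(57)), (376, np.int64(453), np.int64(-174), np.int64(56))]
```

The pad tips read about z 45 while the reported TCP is at 12, so the real fingertips are about 33 mm behind the reported TCP. They closed above the lid. I'll lift and measure this offset at several openings.

>>> drive_tool --series '[[[0, 0, -0.01], 0, 0.03], [[0, 0, -0.03], 0, 0.03], [[0, 0, -0.06], 0, 0.046], [[0, 0, -0.1], 0, 0.046], [[0, 0, -0.1], 0, 0.046], [[0, 0, -0.1], 0, 0.046], [[0, 0, -0.1], 0, 0.046], [[0, 0, -0.1], 0, 0.046]]'

```text
time_s: 6.4
position: [0.4282, -0.1812, 0.1071]
tool_rot: [[0.077, 0.997, -0.002], [0.997, -0.077, 0.001], [0.001, -0.002, -1.0]]
ft_force: [-0.5, 0.4, -0.8]
grip_width: 0.046
gripper_force: 0.0
```

```bash
cat > tip.py <<'E'
from go import *; from meas import tops
d=get("wrist"); o=env.observe(); W=d["W"]*1000
T=((W-o["position"]*1000)@o["tool_rot"])   # tool frame
Tz=T[...,2]
m=(Tz<15)&(Tz>-60)&(abs(T[...,0])<25)&(abs(T[...,1])<70)&(W[...,2]>55)
plan()
for s in(-1,1):
    k=m&(T[...,1]*s>0); p=T[k]; print("side",s,len(p),"z max pct",np.percentile(p[:,2],[50,90,99,100]).round(1)); 
    q=p[p[:,2]>np.percentile(p[:,2],80)]; print("  x",np.percentile(q[:,0],[2,50,98]).round(1),"y",np.percentile(q[:,1],[2,50,98]).round(1))
tops(d)
E
python3 tip.py; python3 - <<'E'
from go import *; from meas import tops
d=get("scene"); tops(d)
p=env.observe()["position"]; print(cv2.projectPoints(p[None],cv2.Rodrigues(d["R"])[0],d["t"],d["K"],None)[0].ravel())
u,v=np.round(cv2.projectPoints(p[None],cv2.Rodrigues(d["R"])[0],d["t"],d["K"],None)[0].ravel()).astype(int)
im=d["img"][v-70:v+50,u-60:u+60,::-1].copy(); im=cv2.resize(im,None,fx=4,fy=4); cv2.drawMarker(im,(240,280),(0,0,255),0,20,1); cv2.imwrite("pics/tcp.png",im)
E
```

```text
t 6.5 tcp [ 428.2 -181.3  107.2] yawY -4.39 q6 -33.2 F [-0.5  0.3 -0. ] w 46.0 gf 0.0
side -1 1525 z max pct [-48.4 -35.9 -30.1 -28.8]
  x [-9.6  7.1 11.8] y [-35.9 -24.2 -23.9]
side 1 1525 z max pct [-48.2 -36.  -30.1 -28.2]
  x [-9.7  7.1 11.6] y [21.8 22.  33.8]
px [638.  93.] n 70 rect [ 646.3 -122.2] [ 3.  15.6] 9.8 z 35.2 [31 45 87]
px [511. 183.] n 4187 rect [ 564.6 -179.8] [47.8 47.5] 16.8 z 39.1 [187 187 192]
px [323. 196.] n 3025 rect [ 426.4 -179.2] [46.7 46.1] 67.3 z 39.2 [193 193 198]
px [608. 211.] n 3096 rect [ 638.1 -207.4] [45.5 47.3] 16.3 z 39.1 [185 185 190]
px [508. 297.] n 1186 rect [ 563.3 -280.1] [34.1 47.6] 86.8 z 39.0 [180 180 185]
px [593. 321.] n 883 rect [ 643.5 -300.9] [72.1 19.3] 36.6 z 40.1 [162 165 163]
px [335. 328.] n 2192 rect [ 428.  -294.9] [46.3 46.6] 6.4 z 39.2 [188 188 194]
px [631. 392.] n 264 rect [ 685.9 -379.1] [21.1  7.5] 20.4 z 38.0 [149 140 129]
px [369. 199.] n 65 rect [614.6  54.2] [22.3 45.7] 84.3 z 39.7 [124  84  54]
px [391. 201.] n 45 rect [668.4  79. ] [11.5 48. ] 79.3 z 41.5 [104  75  50]
px [358. 209.] n 95 rect [612.   -3.4] [2
[... 464 characters left out ...]
1.8] [46.6 49.8] 16.3 z 40.1 [139 141 150]
px [355. 242.] n 225 rect [ 670.4 -121.3] [44.  46.7] 30.9 z 39.8 [ 94 106 148]
px [232. 244.] n 224 rect [ 430.6 -298.8] [45.6 45.4] 11.5 z 40.0 [139 141 151]
px [325. 258.] n 255 rect [ 640.7 -210.7] [44.4 46.1] 34.9 z 39.9 [140 142 152]
px [277. 266.] n 353 rect [ 565.4 -291.6] [48.  47.3] 89.5 z 39.9 [138 140 150]
px [302. 288.] n 294 rect [ 660.2 -323.3] [96.1 65.9] 38.0 z 40.2 [128 124 117]
px [194. 309.] n 99 rect [ 509.6 -478.8] [47. 11.] 47.1 z 40.2 [160 155 155]
px [303. 319.] n 82 rect [ 696.5 -372.6] [73.1 18.1] 35.3 z 40.5 [99 98 95]
px [211. 326.] n 47 rect [ 563. -483.] [ 5.3 33.8] 26.5 z 39.5 [130 126 125]
[261.55870836 197.34379926]
```

View pics/tcp.png

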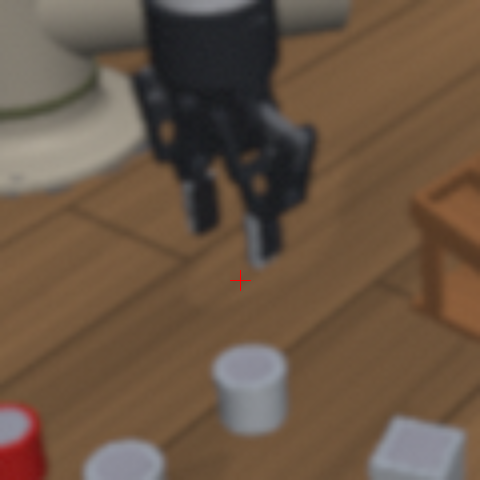

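The marker confirms it: the nominal TCP at (240,280) lies about 30 mm beyond the visible fingertips at (260,262) and (205,230). From here I use tip = TCP + 30 mm. The tin is upright and at the same place, so I retry.

>>> drive_tool --series '[[[0, 0, 0.0], 0, 0.068], [[0, 0, 0], 0, 0.068], [[0, 0, 0.03], 0, 0.068], [[0, 0, 0.06], 0, 0.068], [[0, 0, 0.09], 0, 0.068], [[0, 0, 0.11], 0, 0.068], [[0, 0, 0.127], 0, 0.068], [[0, 0, 0.127], 0, 0.068], [[0, 0, 0.127], 0, 0.03], [[0, 0, 0.127], 0, 0.03], [[0, 0, 0.127], 0, 0.03], [[0, 0, 0.127], 0, 0.03], [[0, 0, 0.127], 0, 0.03], [[0, 0, 0.127], 0, 0.03], [[0, 0, 0.127], 0, 0.03]]' --newtons 40

```text
time_s: 8.0
position: [0.4291, -0.1819, -0.018]
tool_rot: [[0.077, 0.997, 0.002], [0.997, -0.077, -0.001], [-0.001, 0.002, -1.0]]
ft_force: [-0.3, 0.9, 6.6]
grip_width: 0.045
gripper_force: 41.4
```

Gripped at 45 mm. The tin base is about 18 mm above the nominal TCP. I lift and carry it.

```bash
python3 - <<'E'
from go import *
a=lane(-172,30); print(a)
plan((429,-181.5,130,YAW),(a[0],a[1],130,YAW),(a[0],a[1],56,YAW))
E
```

```text
[522.40370547  60.42337761  65.71687576]
t 8.0 tcp [ 429.1 -181.9  -18. ] yawY -4.39 q6 -33.2 F [-0.3  0.9  6.6] w 45.0 gf 41.4
-> [ 429.  -181.5  130. ] shift [0.0002, 0.0001, -0.148] turn -0.0
-> [522.4  60.4 130. ] shift [0.2486, 0.0747, -0.1482] turn -0.0
-> [522.4  60.4  56. ] shift [0.2487, 0.0746, -0.0742] turn -0.0
```

>>> drive_tool --series '[[[0, 0, -0.02], 0, 0.03], [[0, 0, -0.06], 0, 0.03], [[0, 0, -0.1], 0, 0.03], [[0, 0, -0.15], 0, 0.03], [[0.03, 0.01, -0.15], 0, 0.03], [[0.07, 0.021, -0.15], 0, 0.03], [[0.11, 0.033, -0.15], 0, 0.03], [[0.15, 0.045, -0.15], 0, 0.03], [[0.19, 0.057, -0.15], 0, 0.03], [[0.22, 0.066, -0.15], 0, 0.03], [[0.2495, 0.0747, -0.15], 0, 0.03], [[0.2495, 0.0747, -0.15], 0, 0.03], [[0.2495, 0.0747, -0.15], 0, 0.03], [[0.2495, 0.0747, -0.15], 0, 0.03]]'

```text
time_s: 9.4
position: [0.5219, 0.0608, 0.1311]
tool_rot: [[0.077, 0.997, -0.0], [0.997, -0.077, -0.0], [-0.0, -0.0, -1.0]]
ft_force: [0.2, -0.3, -1.4]
grip_width: 0.0453
gripper_force: 41.4
```

```bash
cat > chk.py <<'E'
import sys
from go import *
# what is in lane frame: tins on lanes, from side & scene
plan()
for n in sys.argv[1:]:
    W=get(n)["W"].reshape(-1,3)*1000
    p=Ro.from_euler('z',-YAW,degrees=True).apply(W-[QX,QY,0]); l=Ro.from_euler('y',-15,degrees=True).apply(p-[LX,0,LZ])
    for y in(-30,30):
        m=(abs(l[:,1]-y)<20)&(l[:,0]>-245)&(l[:,0]<5)&(l[:,2]>30)&(l[:,2]<44)
        x=l[m,0]; h,e=np.histogram(x,bins=np.arange(-245,6,10)); print(n,"lane",y,"top pts",m.sum(),[(int(e[i]),int(h[i])) for i in range(len(h)) if h[i]>3])
E
python3 chk.py; python3 - <<'E'
from go import *
d=get("side"); save(d,"s2.png",(200,80,400,240),4)
a=lane(-172,30)
plan((a[0],a[1],56,YAW))
W=d["W"]*1000; o=env.observe(); T=((W-o["position"]*1000)@o["tool_rot"]).reshape(-1,3)
m=(abs(T[:,0])<26)&(abs(T[:,1])<26)&(T[:,2]>-70)&(T[:,2]<10); print(np.percentile(T[m],[2,98],axis=0).round(1))
E
```

```text
t 9.4 tcp [521.9  60.8 131.1] yawY -4.43 q6 -1.8 F [ 0.2 -0.3 -1.4] w 45.3 gf 41.4
t 9.4 tcp [522.   60.6 131.1] yawY -4.46 q6 -1.8 F [-0.4 -0.3 -1.6] w 44.7 gf 41.4
-> [522.4  60.4  56. ] shift [-0.0001, 0.0005, 0.0751] turn -0.1
[[-22.1 -23.1 -65.1]
 [ 17.7  24.5 -22.6]]
```

View pics/s2.png

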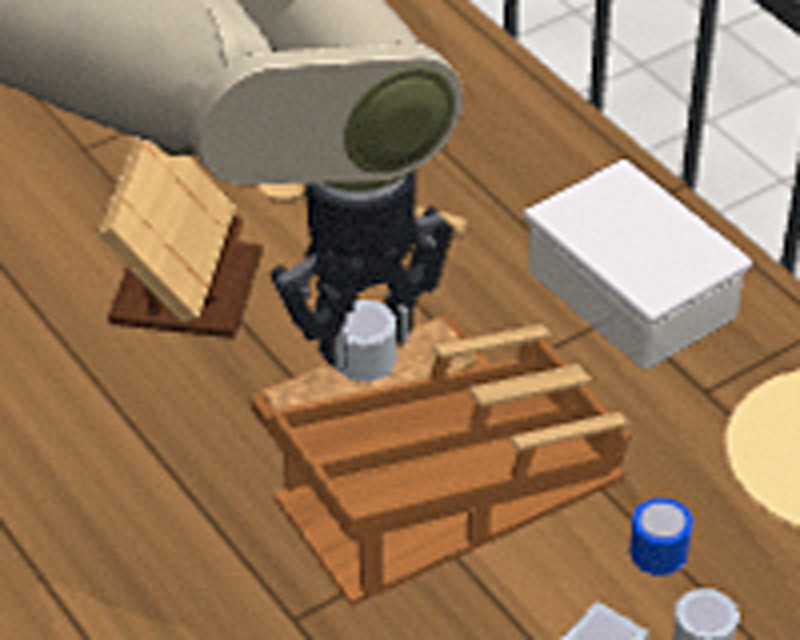

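The side view shows the tin held upright at (367,340) over the round lane's loading part. I lower it and release.

>>> drive_tool --series '[[[0, 0.007, 0.03], 0, 0.03], [[0, 0.007, 0.06], 0, 0.03], [[0, 0.007, 0.07], 0, 0.03], [[0, 0.007, 0.076], 0, 0.03], [[0, 0.007, 0.076], 0, 0.03], [[0, 0.007, 0.076], 0, 0.064], [[0, 0.007, 0.076], 0, 0.064], [[0, 0.007, 0.076], 0, 0.064], [[0, 0.007, 0.076], 0, 0.064], [[0, 0.007, 0.076], 0, 0.064], [[0, 0.007, 0.06], 0, 0.064], [[0, 0.007, 0.03], 0, 0.064], [[0, 0.007, 0], 0, 0.03], [[0, -0.04, 0], 0, 0], [[0, -0.04, 0], 0, 0], [[0, -0.04, 0], 0, 0], [[0, -0.04, 0], 0, 0]]'

```text
time_s: 11.15
position: [0.4831, 0.0644, 0.1312]
tool_rot: [[0.077, 0.997, 0.001], [0.997, -0.077, -0.0], [-0.0, 0.001, -1.0]]
ft_force: [-0.0, 0.4, -0.6]
grip_width: -0.0
gripper_force: 0.0
```

```bash
python3 chk.py side scene; python3 tip.py | head -5; python3 - <<'E'
from go import *
a=lane(-217,30); plan((a[0],a[1],a[2]-20,YAW))
a=lane(-60,30); plan((a[0],a[1],a[2]-20,YAW))
E
```

```text
t 11.2 tcp [483.1  64.4 131.2] yawY -4.39 q6 -2.0 F [-0.   0.4 -0.6] w -0.0 gf 0.0
side lane -30 top pts 13 [(-5, 13)]
side lane 30 top pts 136 [(-195, 10), (-185, 33), (-175, 29), (-165, 27), (-155, 21), (-5, 14)]
scene lane -30 top pts 19 [(-5, 19)]
scene lane 30 top pts 150 [(-185, 27), (-175, 30), (-165, 29), (-155, 35), (-145, 14), (-5, 14)]
t 11.3 tcp [483.   64.4 130.8] yawY -4.40 q6 -2.0 F [ 0.2 -1.   0.6] w 0.3 gf 0.0
side -1 1065 z max pct [-47.5 -35.8 -31.4 -29.4]
  x [ 6.8 11.  11.6] y [-13.2  -5.8  -0.2]
side 1 935 z max pct [-47.7 -36.2 -31.2 -30.5]
  x [ 6.8 10.9 11.7] y [ 0.2  5.  11.7]
t 11.3 tcp [483.   64.4 130.8] yawY -4.40 q6 -2.0 F [ 0.2 -1.   0.6] w 0.3 gf 0.0
-> [479.1  63.7  57.4] shift [-0.001, -0.0039, 0.0735] turn -0.0
t 11.3 tcp [483.   64.4 130.8] yawY -4.40 q6 -2.0 F [ 0.2 -1.   0.6] w 0.3 gf 0.0
-> [630.3  52.2  16.7] shift [-0.0009, 0.1477, 0.1141] turn -0.0
```

The tin sits in the round lane at about x -168. I move closed fingers behind it and push it down low.

>>> drive_tool --series '[[[-0.001, -0.004, 0.04], 0, 0], [[-0.001, -0.004, 0.06], 0, 0], [[-0.001, -0.004, 0.0735], 0, 0], [[-0.001, -0.004, 0.0735], 0, 0], [[-0.001, 0.0057, 0.0761], 0, 0], [[-0.001, 0.0153, 0.0787], 0, 0], [[-0.001, 0.025, 0.0813], 0, 0], [[-0.001, 0.0346, 0.0838], 0, 0], [[-0.001, 0.0443, 0.0864], 0, 0], [[-0.001, 0.054, 0.089], 0, 0], [[-0.001, 0.0636, 0.0916], 0, 0], [[-0.001, 0.0733, 0.0942], 0, 0], [[-0.001, 0.0829, 0.0968], 0, 0], [[-0.001, 0.0926, 0.0994], 0, 0], [[-0.001, 0.1023, 0.102], 0, 0], [[-0.001, 0.1119, 0.1046], 0, 0], [[-0.001, 0.1216, 0.1071], 0, 0], [[-0.001, 0.1216, 0.1071], 0, 0]]'

```text
time_s: 13.1
position: [0.6046, 0.054, 0.0234]
tool_rot: [[0.077, 0.997, 0.0], [0.997, -0.077, -0.0], [-0.0, 0.0, -1.0]]
ft_force: [-0.7, 0.0, 0.2]
grip_width: 0.0001
gripper_force: 0.0
```

```bash
python3 chk.py side scene;python3 - <<'E'
from go import *
a=lane(-57,30); plan((a[0],a[1],a[2]-20,YAW))
E
```

```text
t 13.1 tcp [604.6  54.   23.4] yawY -4.40 q6 -1.7 F [-0.7  0.   0.2] w 0.1 gf 0.0
side lane -30 top pts 9 [(-5, 9)]
side lane 30 top pts 71 [(-115, 8), (-105, 7), (-75, 9), (-65, 6), (-55, 6), (-45, 15), (-35, 5), (-5, 10)]
scene lane -30 top pts 22 [(-5, 22)]
scene lane 30 top pts 132 [(-95, 5), (-85, 7), (-75, 21), (-65, 22), (-55, 24), (-45, 24), (-35, 8), (-5, 16)]
t 13.2 tcp [603.4  54.3  23.7] yawY -4.39 q6 -1.7 F [0.7 0.1 0.2] w 0.1 gf 0.0
-> [633.2  52.   16. ] shift [0.0, 0.0298, 0.0078] turn -0.0
```

>>> drive_tool --series '[[[0, 0.006, 0.0016], 0, 0], [[0, 0.012, 0.0032], 0, 0], [[0, 0.017, 0.0046], 0, 0], [[0, 0.021, 0.0056], 0, 0], [[0, 0.024, 0.0064], 0, 0], [[0, 0.026, 0.007], 0, 0], [[0, 0.027, 0.0072], 0, 0], [[0, 0.027, 0.0072], 0, 0], [[0, 0.027, 0.0072], 0, 0]]'

```text
time_s: 14.1
position: [0.6304, 0.0522, 0.0167]
tool_rot: [[0.077, 0.997, 0.0], [0.997, -0.077, -0.0], [-0.0, 0.0, -1.0]]
ft_force: [0.2, -0.7, 0.8]
grip_width: -0.0001
gripper_force: 0.0
```

```bash
python3 chk.py side scene
```

```text
t 14.1 tcp [630.4  52.2  16.7] yawY -4.39 q6 -1.6 F [ 0.2 -0.7  0.8] w -0.1 gf 0.0
side lane -30 top pts 13 [(-5, 13)]
side lane 30 top pts 52 [(-45, 10), (-35, 7), (-25, 10), (-15, 10), (-5, 8)]
scene lane -30 top pts 21 [(-5, 21)]
scene lane 30 top pts 129 [(-65, 8), (-55, 11), (-45, 23), (-35, 23), (-25, 27), (-15, 18), (-5, 16)]
```

>>> drive_tool --series '[[[0, 0.0015, 0.0004], 0, 0], [[0, 0.003, 0.0008], 0, 0], [[0, 0.004, 0.001], 0, 0], [[0, 0.004, 0.001], 0, 0]]'

```text
time_s: 14.6
position: [0.6346, 0.0518, 0.0156]
tool_rot: [[0.077, 0.997, 0.0], [0.997, -0.077, -0.0], [0.0, 0.0, -1.0]]
ft_force: [-0.4, -0.8, 0.0]
grip_width: 0.0002
gripper_force: 0.0
```

>>> drive_tool --series '[[[0, 0.0015, 0.0004], 0, 0], [[0, 0.003, 0.0008], 0, 0], [[0, 0.004, 0.001], 0, 0], [[0, 0.004, 0.001], 0, 0]]'

```text
time_s: 15.0
position: [0.6369, 0.0517, 0.0149]
tool_rot: [[0.076, 0.997, -0.004], [0.997, -0.076, 0.0], [-0.0, -0.004, -1.0]]
ft_force: [-8.9, 0.5, 6.1]
grip_width: 0.0002
gripper_force: 4.9
```

```bash
python3 chk.py side scene; python3 -c "
from go import *
d=get('scene'); save(d,'sc3.png',(300,150,420,240),6)"
```

```text
t 15.0 tcp [636.9  51.7  14.9] yawY -4.38 q6 -1.6 F [-8.9  0.5  6.1] w 0.2 gf 4.9
side lane -30 top pts 10 [(-5, 10)]
side lane 30 top pts 44 [(-45, 8), (-35, 6), (-25, 10), (-15, 9), (-5, 7)]
scene lane -30 top pts 18 [(-5, 18)]
scene lane 30 top pts 135 [(-55, 9), (-45, 18), (-35, 24), (-25, 22), (-15, 22), (-5, 34)]
```

View pics/sc3.png

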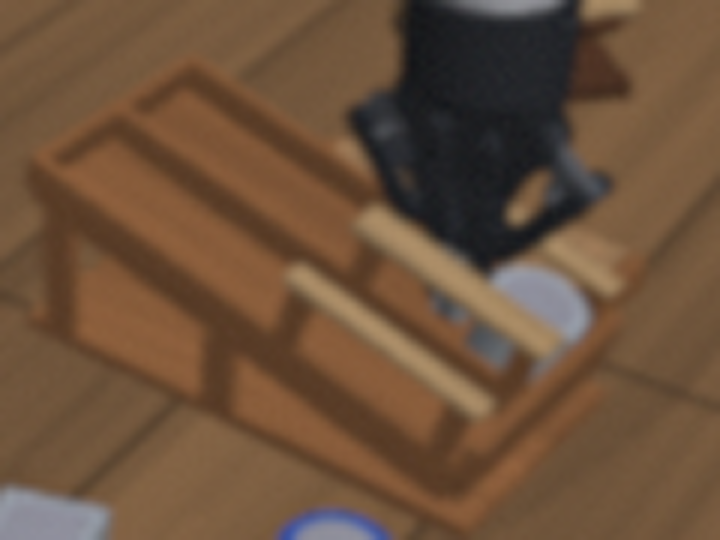

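The scene crop shows the tin against the stop under the lips at (540,305), with 9 N contact. I retreat and go to the second round tin.

```bash
python3 - <<'E'
from go import *
plan((429,-297,100,YAW))
E
```

```text
t 15.2 tcp [636.9  51.7  14.9] yawY -4.38 q6 -1.6 F [-8.1 -0.1  7.1] w 0.1 gf 4.8
-> [ 429 -297  100] shift [-0.3636, -0.181, -0.0844] turn -0.0
```

>>> drive_tool --series '[[[0, -0.006, 0], 0, 0], [[0, -0.01, -0.03], 0, 0], [[0, -0.01, -0.08], 0, 0], [[0, -0.02, -0.13], 0, 0.068], [[-0.364, -0.182, -0.1], 0, 0.068], [[-0.364, -0.182, -0.1], 0, 0.068], [[-0.364, -0.182, -0.1], 0, 0.068], [[-0.364, -0.182, -0.1], 0, 0.068], [[-0.364, -0.182, -0.1], 0, 0.068], [[-0.364, -0.182, -0.1], 0, 0.068], [[-0.364, -0.182, -0.1], 0, 0.068], [[-0.364, -0.182, -0.1], 0, 0.068], [[-0.364, -0.182, -0.1], 0, 0.068], [[-0.364, -0.182, -0.1], 0, 0.068], [[-0.364, -0.182, -0.1], 0, 0.068], [[-0.364, -0.182, -0.1], 0, 0.068]]'

```text
time_s: 16.75
position: [0.4297, -0.2963, 0.1149]
tool_rot: [[0.075, 0.997, 0.0], [0.997, -0.075, -0.0], [-0.0, 0.0, -1.0]]
ft_force: [-0.6, 0.3, 0.3]
grip_width: 0.0678
gripper_force: 0.0
```

```bash
cat > tins.py <<'E'
from go import *; from meas import tops
import io,contextlib
for n in ("side","scene","wrist"):
    d=get(n); W=d["W"]; z=W[...,2]; m=((z>.034)&(z<.046)&(W[...,0]>.3)&(W[...,0]<.72)&(W[...,1]<-.1)&(W[...,1]>-.45)).astype(np.uint8)
    k,l,s,c=cv2.connectedComponentsWithStats(m,connectivity=4)
    for i in range(1,k):
        r=cv2.minAreaRect((W[l==i][:,:2]*1000).astype(np.float32))
        if s[i,4]>80 and 40<min(r[1]) and max(r[1])<54:
            col=d["img"][l==i].mean(0); 
            if col.max()-col.min()<25: print(n,np.round(r[0],1),np.round(r[1]),round(r[2],1))
E
python3 tins.py; python3 -c "
from go import *
plan((429,-297,-20,YAW))"
```

```text
side [ 640.8 -209. ] [46. 46.] 90.0
side [ 564.6 -289.8] [48. 50.] 89.6
side [ 428.5 -296.3] [47. 46.] 38.1
scene [ 566.3 -182.6] [48. 48.] 15.9
scene [ 430.3 -298.4] [45. 45.] 32.9
scene [ 640.6 -210.8] [44. 45.] 32.8
scene [ 565.2 -290.3] [49. 48.] 88.0
wrist [ 565.3 -182.8] [48. 41.] 17.3
wrist [ 563.4 -288.4] [47. 48.] 88.7
wrist [ 428.4 -295.5] [47. 46.] 84.2
t 16.9 tcp [ 429.6 -296.6  114.8] yawY -4.30 q6 -43.3 F [ 0.3 -0.7  0.6] w 68.0 gf 0.0
-> [ 429 -297  -20] shift [-0.0004, -0.0006, 0.1348] turn 0.1
```

>>> drive_tool --series '[[[0, -0.0006, 0.04], 0, 0.068], [[0, -0.0006, 0.08], 0, 0.068], [[0, -0.0006, 0.11], 0, 0.068], [[0, -0.0006, 0.125], 0, 0.068], [[0, -0.0006, 0.134], 0, 0.068], [[0, -0.0006, 0.134], 0, 0.068], [[0, -0.0006, 0.134], 0, 0.03], [[0, -0.0006, 0.134], 0, 0.03], [[0, -0.0006, 0.134], 0, 0.03], [[0, -0.0006, 0.134], 0, 0.03], [[0, -0.0006, 0.134], 0, 0.03], [[0, -0.0006, 0.134], 0, 0.03], [[0, -0.0006, 0.12], 0, 0.03], [[0, -0.0006, 0.08], 0, 0.03], [[0, -0.0006, 0.03], 0, 0.03], [[0, -0.0006, -0.015], 0, 0.03], [[0, -0.0006, -0.015], 0, 0.03]]'

```text
time_s: 18.6
position: [0.4304, -0.2993, 0.1358]
tool_rot: [[0.076, 0.997, 0.008], [0.997, -0.076, -0.009], [-0.008, 0.009, -1.0]]
ft_force: [0.4, -0.2, -1.1]
grip_width: 0.0451
gripper_force: 41.6
```

```bash
python3 - <<'E'
from go import *
a=lane(-165,30); print(a)
plan((a[0],a[1],130,YAW),(a[0],a[1],a[2]-11,YAW))
E
```

```text
[529.14570861  59.91052669  63.90514244]
t 18.6 tcp [ 430.4 -299.3  135.8] yawY -4.38 q6 -43.4 F [ 0.4 -0.2 -1.1] w 45.1 gf 41.6
-> [529.1  59.9 130. ] shift [0.3658, 0.071, 0.0034] turn -0.0
-> [529.1  59.9  52.9] shift [0.3664, 0.0703, 0.0805] turn -0.0
```

>>> drive_tool --series '[[[0.05, 0.01, 0], 0, 0.03], [[0.1, 0.02, 0], 0, 0.03], [[0.15, 0.03, 0], 0, 0.03], [[0.2, 0.04, 0], 0, 0.03], [[0.25, 0.05, 0], 0, 0.03], [[0.3, 0.06, 0], 0, 0.03], [[0.34, 0.068, 0], 0, 0.03], [[0.3637, 0.0719, 0], 0, 0.03], [[0.3637, 0.0719, 0], 0, 0.03], [[0.3637, 0.0719, 0.03], 0, 0.03], [[0.3637, 0.0719, 0.06], 0, 0.03], [[0.3637, 0.0719, 0.0765], 0, 0.03], [[0.3637, 0.0719, 0.0765], 0, 0.03], [[0.3637, 0.0719, 0.0765], 0, 0.03]]'

```text
time_s: 20.0
position: [0.5276, 0.059, 0.0528]
tool_rot: [[0.077, 0.997, -0.001], [0.997, -0.077, -0.0], [-0.0, -0.001, -1.0]]
ft_force: [0.6, 1.0, -1.4]
grip_width: 0.0452
gripper_force: 43.4
```

>>> drive_tool --series '[[[0, 0, 0], 0, 0.064], [[0, 0, 0], 0, 0.064], [[0, 0, 0], 0, 0.064], [[0, 0, 0], 0, 0.064], [[0, 0, 0], 0, 0.064], [[0, 0, -0.02], 0, 0.064], [[0, 0, -0.06], 0, 0.064], [[0, -0.02, -0.075], 0, 0.0], [[0, -0.05, -0.075], 0, 0], [[0, -0.05, -0.075], 0, 0], [[0, -0.05, -0.075], 0, 0], [[0, -0.05, -0.075], 0, 0], [[0, -0.05, -0.04], 0, 0], [[0, -0.05, -0.015], 0, 0], [[0, -0.05, -0.004], 0, 0], [[0, -0.05, -0.004], 0, 0]]'

```text
time_s: 21.6
position: [0.478, 0.0635, 0.0561]
tool_rot: [[0.077, 0.997, -0.003], [0.997, -0.077, 0.0], [0.0, -0.003, -1.0]]
ft_force: [-0.3, 0.1, 0.2]
grip_width: 0.0001
gripper_force: 0.0
```

```bash
python3 chk.py side scene; python3 - <<'E'
from go import *
a=lane(-106,30); plan((a[0],a[1],a[2]-20,YAW))
E
```

```text
t 21.6 tcp [478.   63.5  56.1] yawY -4.40 q6 -2.1 F [-0.3  0.1  0.2] w 0.1 gf 0.0
side lane -30 top pts 12 [(-5, 12)]
side lane 30 top pts 209 [(-245, 6), (-235, 10), (-225, 6), (-215, 4), (-195, 16), (-185, 29), (-175, 25), (-165, 20), (-155, 23), (-55, 5), (-45, 17), (-35, 15), (-25, 10), (-15, 15), (-5, 7)]
scene lane -30 top pts 20 [(-5, 20)]
scene lane 30 top pts 299 [(-245, 4), (-235, 9), (-225, 19), (-215, 10), (-195, 6), (-185, 29), (-175, 30), (-165, 33), (-155, 31), (-145, 7), (-45, 18), (-35, 24), (-25, 22), (-15, 24), (-5, 33)]
t 21.7 tcp [479.   63.5  57.8] yawY -4.39 q6 -2.1 F [-0.3  0.2 -0.5] w 0.4 gf 0.0
-> [586.   55.6  28.6] shift [0.0003, 0.1073, 0.0293] turn -0.0
```

>>> drive_tool --series '[[[0, 0.01, 0.0027], 0, 0], [[0, 0.02, 0.0054], 0, 0], [[0, 0.03, 0.008], 0, 0], [[0, 0.04, 0.0107], 0, 0], [[0, 0.05, 0.0134], 0, 0], [[0, 0.06, 0.0161], 0, 0], [[0, 0.07, 0.0188], 0, 0], [[0, 0.08, 0.0214], 0, 0], [[0, 0.09, 0.0241], 0, 0], [[0, 0.097, 0.026], 0, 0], [[0, 0.103, 0.0276], 0, 0], [[0, 0.107, 0.0287], 0, 0], [[0, 0.11, 0.0295], 0, 0], [[0, 0.112, 0.03], 0, 0], [[0, 0.112, 0.03], 0, 0]]'

```text
time_s: 23.2
position: [0.5899, 0.055, 0.0272]
tool_rot: [[0.077, 0.997, 0.0], [0.997, -0.077, -0.0], [-0.0, 0.0, -1.0]]
ft_force: [0.2, -0.6, 0.8]
grip_width: -0.0002
gripper_force: 0.0
```

>>> drive_tool --series '[[[0, 0.0015, 0.0004], 0, 0], [[0, 0.003, 0.0008], 0, 0], [[0, 0.004, 0.001], 0, 0], [[0, 0.005, 0.0013], 0, 0], [[0, 0.005, 0.0013], 0, 0]]'

```text
time_s: 23.7
position: [0.5927, 0.0548, 0.0263]
tool_rot: [[0.076, 0.997, -0.005], [0.997, -0.076, 0.0], [-0.0, -0.005, -1.0]]
ft_force: [-11.7, -0.8, 9.9]
grip_width: 0.0
gripper_force: 6.8
```

```bash
python3 chk.py side scene
```

```text
t 23.7 tcp [592.7  54.8  26.3] yawY -4.37 q6 -1.7 F [-11.7  -0.8   9.9] w 0.0 gf 6.8
side lane -30 top pts 13 [(-5, 13)]
side lane 30 top pts 125 [(-125, 11), (-115, 7), (-105, 4), (-95, 5), (-85, 8), (-75, 6), (-65, 13), (-55, 9), (-45, 15), (-35, 14), (-25, 16), (-15, 11), (-5, 6)]
scene lane -30 top pts 21 [(-5, 21)]
scene lane 30 top pts 239 [(-125, 6), (-115, 9), (-95, 13), (-85, 20), (-75, 22), (-65, 24), (-55, 17), (-45, 18), (-35, 24), (-25, 25), (-15, 23), (-5, 34)]
```

Two round tins are in contact. The fingers would foul the nearby square tin if I took the third round now, so I take square D (566,-181) next.

```bash
python3 - <<'E'
from go import *
plan((565.7,-181.3,110,-73.3))
E
```

```text
t 23.8 tcp [592.7  54.8  26.3] yawY -4.37 q6 -1.7 F [-11.4  -0.4   9.7] w 0.4 gf 6.7
-> [ 565.7 -181.3  110. ] shift [-0.2375, -0.0093, -0.0836] turn 68.9
```

>>> drive_tool --series '[[[0, -0.006, 0], 0, 0], [[0, -0.01, -0.03], 0, 0], [[0, -0.01, -0.08], 0, 0], [[0, -0.01, -0.12], 0, 0.068], [[-0.2375, -0.0118, -0.085], 68.9, 0.068], [[-0.2375, -0.0118, -0.085], 68.9, 0.068], [[-0.2375, -0.0118, -0.085], 68.9, 0.068], [[-0.2375, -0.0118, -0.085], 68.9, 0.068], [[-0.2375, -0.0118, -0.085], 68.9, 0.068], [[-0.2375, -0.0118, -0.085], 68.9, 0.068], [[-0.2375, -0.0118, -0.085], 68.9, 0.068], [[-0.2375, -0.0118, -0.085], 68.9, 0.068], [[-0.2375, -0.0118, -0.085], 68.9, 0.068], [[-0.2375, -0.0118, -0.085], 68.9, 0.068], [[-0.2375, -0.0118, -0.085], 68.9, 0.068], [[-0.2375, -0.0118, -0.085], 68.9, 0.068], [[-0.2375, -0.0118, -0.085], 68.9, 0.068]]'

```text
time_s: 25.5
position: [0.5649, -0.1812, 0.1109]
tool_rot: [[0.957, 0.289, 0.0], [0.289, -0.957, -0.0], [0.0, 0.0, -1.0]]
ft_force: [0.3, 0.6, 0.4]
grip_width: 0.0679
gripper_force: 0.0
```

```bash
python3 tins.py; python3 -c "
from go import *
plan((565.7,-181.3,-20,-73.3))"
```

```text
side [ 542.  -147.6] [50. 48.] 17.6
side [ 640.9 -209.2] [47. 46.] 86.3
side [ 564.2 -289.1] [49. 49.] 88.7
scene [ 542.7 -149.7] [47. 50.] 17.7
scene [ 640.7 -211.1] [44. 46.] 32.7
scene [ 565.  -290.7] [48. 49.] 88.7
wrist [ 639.6 -207.3] [46. 46.] 16.1
wrist [ 541.4 -146.4] [47. 47.] 17.3
wrist [ 563.8 -287.8] [48. 47.] 88.3
t 25.6 tcp [ 564.9 -181.3  110.9] yawY -73.26 q6 44.0 F [ 0.8  0.3 -0. ] w 68.2 gf 0.0
-> [ 565.7 -181.3  -20. ] shift [0.0008, 0.0002, 0.1309] turn 0.0
```

Square D was knocked to (542,-148). I correct for that and grasp.

>>> drive_tool --series '[[[-0.0123, -0.0383, 0], -0.8, 0.068], [[-0.0123, -0.0383, 0], -0.8, 0.068], [[-0.0123, -0.0383, 0.03], -0.8, 0.068], [[-0.0123, -0.0383, 0.07], -0.8, 0.068], [[-0.0123, -0.0383, 0.1], -0.8, 0.068], [[-0.0123, -0.0383, 0.12], -0.8, 0.068], [[-0.0123, -0.0383, 0.1305], -0.8, 0.068], [[-0.0123, -0.0383, 0.1305], -0.8, 0.068], [[-0.0123, -0.0383, 0.1305], -0.8, 0.03], [[-0.0123, -0.0383, 0.1305], -0.8, 0.03], [[-0.0123, -0.0383, 0.1305], -0.8, 0.03], [[-0.0123, -0.0383, 0.1305], -0.8, 0.03], [[-0.0123, -0.0383, 0.1305], -0.8, 0.03], [[-0.0123, -0.0383, 0.1305], -0.8, 0.03], [[-0.0123, -0.0383, 0.12], -0.8, 0.03], [[-0.0123, -0.0383, 0.08], -0.8, 0.03], [[-0.0123, -0.0383, 0.03], -0.8, 0.03], [[-0.0123, -0.0383, -0.02], -0.8, 0.03], [[-0.0123, -0.0383, -0.02], -0.8, 0.03], [[-0.0123, -0.0383, -0.02], -0.8, 0.03]]'

```text
time_s: 27.65
position: [0.5421, -0.1481, 0.1321]
tool_rot: [[0.954, 0.301, 0.002], [0.301, -0.954, -0.001], [0.001, 0.001, -1.0]]
ft_force: [-0.6, -0.5, -2.5]
grip_width: 0.045
gripper_force: 42.0
```

```bash
python3 - <<'E'
from go import *
a=lane(-165,-30); print(a)
plan((a[0],a[1],130,YAW),(a[0],a[1],a[2]-10.5,YAW))
E
```

```text
[5.24594774e+02 8.33673320e-02 6.39051424e+01]
t 27.6 tcp [ 542.1 -148.1  132.1] yawY -72.48 q6 45.1 F [-0.6 -0.5 -2.5] w 45.0 gf 42.0
-> [5.246e+02 1.000e-01 1.300e+02] shift [0.0279, -0.1466, 0.0019] turn -68.1
-> [5.246e+02 1.000e-01 5.340e+01] shift [0.0278, -0.1467, 0.0785] turn -68.1
```

>>> drive_tool --series '[[[0.007, -0.037, 0], -17, 0.03], [[0.014, -0.074, 0], -34, 0.03], [[0.021, -0.11, 0], -51, 0.03], [[0.0279, -0.1466, 0], -68.1, 0.03], [[0.0279, -0.1466, 0], -68.1, 0.03], [[0.0279, -0.1466, 0], -68.1, 0.03], [[0.0279, -0.1466, 0], -68.1, 0.03], [[0.0279, -0.1466, 0], -68.1, 0.03], [[0.0279, -0.1466, 0], -68.1, 0.03], [[0.0279, -0.1466, 0], -68.1, 0.03], [[0.0279, -0.1466, 0.03], -68.1, 0.03], [[0.0279, -0.1466, 0.06], -68.1, 0.03], [[0.0279, -0.1466, 0.0775], -68.1, 0.03], [[0.0279, -0.1466, 0.0775], -68.1, 0.03], [[0.0279, -0.1466, 0.0775], -68.1, 0.03]]'

```text
time_s: 29.15
position: [0.5243, 0.0001, 0.0531]
tool_rot: [[0.079, 0.997, -0.001], [0.997, -0.079, 0.0], [0.0, -0.001, -1.0]]
ft_force: [-0.0, -0.7, -0.6]
grip_width: 0.0455
gripper_force: 43.1
```

Same release, step back and close as before.

>>> drive_tool --series '[[[0, 0, 0], 0, 0.064], [[0, 0, 0], 0, 0.064], [[0, 0, 0], 0, 0.064], [[0, 0, 0], 0, 0.064], [[0, 0, 0], 0, 0.064], [[0, 0, -0.02], 0, 0.064], [[0, 0, -0.06], 0, 0.064], [[0, -0.02, -0.075], 0, 0.0], [[0, -0.05, -0.075], 0, 0], [[0, -0.05, -0.075], 0, 0], [[0, -0.05, -0.075], 0, 0], [[0, -0.05, -0.075], 0, 0], [[0, -0.05, -0.04], 0, 0], [[0, -0.05, -0.015], 0, 0], [[0, -0.05, -0.004], 0, 0], [[0, -0.05, -0.004], 0, 0]]'

```text
time_s: 30.75
position: [0.4745, 0.0039, 0.0557]
tool_rot: [[0.077, 0.997, -0.003], [0.997, -0.077, 0.001], [0.001, -0.003, -1.0]]
ft_force: [0.6, -0.4, 1.0]
grip_width: -0.0004
gripper_force: 0.0
```

```bash
python3 chk.py side scene; python3 - <<'E'
from go import *
a=lane(-60,-30); plan((a[0],a[1],a[2]-20,YAW))
E
```

```text
t 30.8 tcp [474.5   3.9  55.7] yawY -4.40 q6 -9.5 F [ 0.6 -0.4  1. ] w -0.4 gf 0.0
side lane -30 top pts 158 [(-245, 6), (-235, 10), (-225, 8), (-195, 20), (-185, 23), (-175, 24), (-165, 23), (-155, 27), (-145, 5), (-5, 11)]
side lane 30 top pts 133 [(-95, 17), (-85, 11), (-75, 12), (-65, 20), (-55, 9), (-45, 15), (-35, 16), (-25, 13), (-15, 10), (-5, 10)]
scene lane -30 top pts 238 [(-235, 11), (-225, 14), (-215, 17), (-195, 8), (-185, 35), (-175, 31), (-165, 36), (-155, 34), (-145, 27), (-5, 22)]
scene lane 30 top pts 211 [(-95, 8), (-85, 20), (-75, 22), (-65, 25), (-55, 17), (-45, 18), (-35, 24), (-25, 22), (-15, 25), (-5, 30)]
t 30.9 tcp [475.4   3.7  57.5] yawY -4.39 q6 -9.5 F [-0.1  0.5 -0.5] w -0.2 gf 0.0
-> [625.7  -7.6  16.7] shift [0.0002, 0.1507, 0.0408] turn -0.0
```

>>> drive_tool --series '[[[0, 0.01, 0.0027], 0, 0], [[0, 0.02, 0.0054], 0, 0], [[0, 0.03, 0.008], 0, 0], [[0, 0.04, 0.0107], 0, 0], [[0, 0.05, 0.0134], 0, 0], [[0, 0.06, 0.0161], 0, 0], [[0, 0.07, 0.0188], 0, 0], [[0, 0.08, 0.0214], 0, 0], [[0, 0.09, 0.0241], 0, 0], [[0, 0.1, 0.0268], 0, 0], [[0, 0.11, 0.0295], 0, 0], [[0, 0.12, 0.0322], 0, 0], [[0, 0.13, 0.0348], 0, 0], [[0, 0.138, 0.037], 0, 0], [[0, 0.144, 0.0386], 0, 0], [[0, 0.149, 0.0399], 0, 0], [[0, 0.153, 0.041], 0, 0], [[0, 0.155, 0.0415], 0, 0], [[0, 0.155, 0.0415], 0, 0]]'

```text
time_s: 32.75
position: [0.6294, -0.008, 0.0159]
tool_rot: [[0.077, 0.997, 0.0], [0.997, -0.077, -0.0], [-0.0, 0.0, -1.0]]
ft_force: [-0.4, 0.6, 0.9]
grip_width: 0.0003
gripper_force: 0.0
```

>>> drive_tool --series '[[[0, 0.0015, 0.0004], 0, 0], [[0, 0.003, 0.0008], 0, 0], [[0, 0.004, 0.001], 0, 0], [[0, 0.005, 0.0013], 0, 0], [[0, 0.005, 0.0013], 0, 0]]'

```text
time_s: 33.25
position: [0.6322, -0.0083, 0.0151]
tool_rot: [[0.076, 0.997, -0.005], [0.997, -0.076, 0.0], [-0.0, -0.005, -1.0]]
ft_force: [-11.3, -0.9, 9.7]
grip_width: -0.0002
gripper_force: 6.9
```

```bash
python3 chk.py side scene; python3 -c "
from go import *
plan((564.5,-289.5,110,88.5))"
```

```text
t 33.2 tcp [632.2  -8.3  15.1] yawY -4.38 q6 -7.0 F [-11.3  -0.9   9.7] w -0.2 gf 6.9
side lane -30 top pts 42 [(-45, 6), (-35, 7), (-25, 9), (-15, 7), (-5, 10)]
side lane 30 top pts 39 [(-95, 13), (-85, 13), (-75, 9), (-65, 4)]
scene lane -30 top pts 168 [(-55, 9), (-45, 27), (-35, 25), (-25, 28), (-15, 29), (-5, 43)]
scene lane 30 top pts 125 [(-75, 9), (-65, 6), (-45, 9), (-35, 23), (-25, 25), (-15, 22), (-5, 31)]
t 33.4 tcp [632.2  -8.3  15.1] yawY -4.38 q6 -7.0 F [-10.6  -0.4   9.5] w 0.2 gf 6.8
-> [ 564.5 -289.5  110. ] shift [-0.2856, -0.0464, -0.0946] turn 87.1
```

>>> drive_tool --series '[[[0, -0.006, 0], 0, 0], [[0, -0.01, -0.03], 0, 0], [[0, -0.01, -0.08], 0, 0], [[0, -0.01, -0.12], 0, 0.068], [[-0.2856, -0.0486, -0.0946], -2.9, 0.068], [[-0.2856, -0.0486, -0.0946], -2.9, 0.068], [[-0.2856, -0.0486, -0.0946], -2.9, 0.068], [[-0.2856, -0.0486, -0.0946], -2.9, 0.068], [[-0.2856, -0.0486, -0.0946], -2.9, 0.068], [[-0.2856, -0.0486, -0.0946], -2.9, 0.068], [[-0.2856, -0.0486, -0.0946], -2.9, 0.068], [[-0.2856, -0.0486, -0.0946], -2.9, 0.068], [[-0.2856, -0.0486, -0.0946], -2.9, 0.068], [[-0.2856, -0.0486, -0.0946], -2.9, 0.068], [[-0.2856, -0.0486, -0.0946], -2.9, 0.068]]'

```text
time_s: 34.85
position: [0.5643, -0.2884, 0.1094]
tool_rot: [[0.024, 1.0, 0.0], [1.0, -0.024, -0.0], [-0.0, 0.0, -1.0]]
ft_force: [0.0, -0.0, 0.5]
grip_width: 0.0678
gripper_force: 0.0
```

```bash
python3 tins.py; python3 -c "
from go import *
plan((564.4,-289.5,-20,-1.5))"
```

```text
side [ 564.5 -289.2] [51. 49.] 85.2
scene [ 640.7 -210.8] [44. 46.] 34.9
scene [ 565.5 -291.2] [48. 47.] 87.8
wrist [ 639.2 -207.3] [46. 46.] 14.5
wrist [ 563.5 -288. ] [47. 47.] 88.8
t 35.0 tcp [ 564.1 -288.9  109.3] yawY -1.45 q6 -36.4 F [ 0.7 -0.3 -0.1] w 67.9 gf 0.0
-> [ 564.4 -289.5  -20. ] shift [-0.0006, 0.0003, 0.1293] turn 0.1
```

>>> drive_tool --series '[[[-0.0005, 0.0003, 0.04], 0, 0.068], [[-0.0005, 0.0003, 0.08], 0, 0.068], [[-0.0005, 0.0003, 0.11], 0, 0.068], [[-0.0005, 0.0003, 0.122], 0, 0.068], [[-0.0005, 0.0003, 0.129], 0, 0.068], [[-0.0005, 0.0003, 0.129], 0, 0.068], [[-0.0005, 0.0003, 0.129], 0, 0.03], [[-0.0005, 0.0003, 0.129], 0, 0.03], [[-0.0005, 0.0003, 0.129], 0, 0.03], [[-0.0005, 0.0003, 0.129], 0, 0.03], [[-0.0005, 0.0003, 0.129], 0, 0.03], [[-0.0005, 0.0003, 0.129], 0, 0.03], [[-0.0005, 0.0003, 0.115], 0, 0.03], [[-0.0005, 0.0003, 0.08], 0, 0.03], [[-0.0005, 0.0003, 0.03], 0, 0.03], [[-0.0005, 0.0003, -0.02], 0, 0.03], [[-0.0005, 0.0003, -0.02], 0, 0.03], [[-0.0005, 0.0003, -0.02], 0, 0.03], [[-0.0005, 0.0003, -0.02], 0, 0.03]]'

```text
time_s: 36.9
position: [0.5636, -0.2894, 0.1283]
tool_rot: [[0.026, 1.0, -0.002], [1.0, -0.026, 0.001], [0.001, -0.002, -1.0]]
ft_force: [-0.5, -0.3, -1.1]
grip_width: 0.0453
gripper_force: 41.6
```

```bash
python3 - <<'E'
from go import *
a=lane(-165,-30); print(a)
plan((a[0],a[1],130,YAW),(a[0],a[1],a[2]-10.5,YAW))
E
```

```text
[5.24594774e+02 8.33673320e-02 6.39051424e+01]
t 36.9 tcp [ 563.6 -289.4  128.3] yawY -1.49 q6 -36.4 F [-0.5 -0.3 -1.1] w 45.3 gf 41.6
-> [5.246e+02 1.000e-01 1.300e+02] shift [0.2884, -0.0465, -0.0012] turn 2.9
-> [5.246e+02 1.000e-01 5.340e+01] shift [0.2883, -0.0464, 0.0754] turn 2.9
```

>>> drive_tool --series '[[[0.05, -0.008, 0], 2.9, 0.03], [[0.1, -0.016, 0], 2.9, 0.03], [[0.15, -0.024, 0], 2.9, 0.03], [[0.2, -0.032, 0], 2.9, 0.03], [[0.24, -0.039, 0], 2.9, 0.03], [[0.27, -0.0435, 0], 2.9, 0.03], [[0.2884, -0.0465, 0], 2.9, 0.03], [[0.2884, -0.0465, 0], 2.9, 0.03], [[0.2884, -0.0465, 0], 2.9, 0.03], [[0.2884, -0.0465, 0.03], 2.9, 0.03], [[0.2884, -0.0465, 0.06], 2.9, 0.03], [[0.2884, -0.0465, 0.076], 2.9, 0.03], [[0.2884, -0.0465, 0.076], 2.9, 0.03], [[0.2884, -0.0465, 0.076], 2.9, 0.03]]'

```text
time_s: 38.3
position: [0.5252, -0.0015, 0.0528]
tool_rot: [[0.078, 0.997, -0.001], [0.997, -0.078, 0.0], [-0.0, -0.001, -1.0]]
ft_force: [-0.3, 0.0, -1.1]
grip_width: 0.0456
gripper_force: 42.5
```

>>> drive_tool --series '[[[0, 0, 0], 0, 0.064], [[0, 0, 0], 0, 0.064], [[0, 0, 0], 0, 0.064], [[0, 0, 0], 0, 0.064], [[0, 0, 0], 0, 0.064], [[0, 0, -0.02], 0, 0.064], [[0, 0, -0.06], 0, 0.064], [[0, -0.02, -0.075], 0, 0.0], [[0, -0.05, -0.075], 0, 0], [[0, -0.05, -0.075], 0, 0], [[0, -0.05, -0.075], 0, 0], [[0, -0.05, -0.075], 0, 0], [[0, -0.05, -0.04], 0, 0], [[0, -0.05, -0.015], 0, 0], [[0, -0.05, -0.004], 0, 0], [[0, -0.05, -0.004], 0, 0]]'

```text
time_s: 39.9
position: [0.4752, 0.0035, 0.0555]
tool_rot: [[0.077, 0.997, -0.003], [0.997, -0.077, 0.001], [0.001, -0.003, -1.0]]
ft_force: [0.2, -0.5, -0.3]
grip_width: -0.0
gripper_force: 0.0
```

```bash
python3 chk.py side scene; python3 - <<'E'
from go import *
a=lane(-106,-30); plan((a[0],a[1],a[2]-20,YAW))
E
```

```text
t 39.9 tcp [475.2   3.5  55.5] yawY -4.40 q6 -9.5 F [ 0.2 -0.5 -0.3] w -0.0 gf 0.0
side lane -30 top pts 239 [(-245, 5), (-235, 10), (-225, 9), (-195, 21), (-185, 23), (-175, 24), (-165, 22), (-155, 27), (-145, 13), (-55, 9), (-45, 19), (-35, 15), (-25, 16), (-15, 14), (-5, 10)]
side lane 30 top pts 128 [(-95, 13), (-85, 15), (-75, 13), (-65, 17), (-55, 11), (-45, 13), (-35, 12), (-25, 11), (-15, 12), (-5, 10)]
scene lane -30 top pts 376 [(-245, 4), (-235, 9), (-225, 14), (-215, 18), (-195, 4), (-185, 38), (-175, 34), (-165, 37), (-155, 36), (-145, 29), (-45, 26), (-35, 26), (-25, 26), (-15, 31), (-5, 42)]
scene lane 30 top pts 214 [(-95, 8), (-85, 21), (-75, 23), (-65, 23), (-55, 17), (-45, 17), (-35, 26), (-25, 24), (-15, 22), (-5, 33)]
t 40.0 tcp [476.1   3.3  57.3] yawY -4.39 q6 -9.5 F [ 0.9 -0.2 -0.4] w -0.2 gf 0.0
-> [581.4  -4.2  28.6] shift [0.0006, 0.1056, 0.0287] turn -0.0
```

>>> drive_tool --series '[[[0, 0.01, 0.0027], 0, 0], [[0, 0.02, 0.0054], 0, 0], [[0, 0.03, 0.008], 0, 0], [[0, 0.04, 0.0107], 0, 0], [[0, 0.05, 0.0134], 0, 0], [[0, 0.06, 0.0161], 0, 0], [[0, 0.07, 0.0188], 0, 0], [[0, 0.08, 0.0214], 0, 0], [[0, 0.09, 0.0241], 0, 0], [[0, 0.097, 0.026], 0, 0], [[0, 0.102, 0.0274], 0, 0], [[0, 0.106, 0.0284], 0, 0], [[0, 0.109, 0.0292], 0, 0], [[0, 0.11, 0.0295], 0, 0], [[0, 0.111, 0.0298], 0, 0], [[0, 0.112, 0.03], 0, 0], [[0, 0.113, 0.0303], 0, 0], [[0, 0.113, 0.0303], 0, 0]]'

```text
time_s: 41.8
position: [0.5877, -0.0052, 0.027]
tool_rot: [[0.077, 0.997, -0.001], [0.997, -0.077, 0.0], [-0.0, -0.001, -1.0]]
ft_force: [-2.2, -1.4, 2.6]
grip_width: 0.0002
gripper_force: 1.7
```

>>> drive_tool --series '[[[0, 0.001, 0.0003], 0, 0], [[0, 0.002, 0.0005], 0, 0], [[0, 0.003, 0.0008], 0, 0], [[0, 0.003, 0.0008], 0, 0]]'

```text
time_s: 42.2
position: [0.5879, -0.0052, 0.0269]
tool_rot: [[0.076, 0.997, -0.007], [0.997, -0.076, 0.0], [-0.0, -0.007, -1.0]]
ft_force: [-17.9, -0.7, 16.8]
grip_width: 0.0001
gripper_force: 10.9
```

```bash
python3 -c "
from go import *
plan((640.2,-209.4,110,YAW))"
```

```text
t 42.2 tcp [587.9  -5.2  26.9] yawY -4.36 q6 -7.6 F [-17.9  -0.7  16.8] w 0.1 gf 10.9
-> [ 640.2 -209.4  110. ] shift [-0.1996, 0.0671, -0.0835] turn -0.1
```

Both squares are seated. Next is the last round, C.

>>> drive_tool --series '[[[0, -0.006, 0], 0, 0], [[0, -0.01, -0.03], 0, 0], [[0, -0.01, -0.08], 0, 0], [[0, -0.01, -0.12], 0, 0.068], [[-0.1996, 0.0641, -0.0835], 0, 0.068], [[-0.1996, 0.0641, -0.0835], 0, 0.068], [[-0.1996, 0.0641, -0.0835], 0, 0.068], [[-0.1996, 0.0641, -0.0835], 0, 0.068], [[-0.1996, 0.0641, -0.0835], 0, 0.068], [[-0.1996, 0.0641, -0.0835], 0, 0.068], [[-0.1996, 0.0641, -0.0835], 0, 0.068], [[-0.1996, 0.0641, -0.0835], 0, 0.068], [[-0.1996, 0.0641, -0.0835], 0, 0.068]]'

```text
time_s: 43.5
position: [0.6398, -0.2079, 0.1103]
tool_rot: [[0.075, 0.997, 0.001], [0.997, -0.075, -0.0], [-0.0, 0.001, -1.0]]
ft_force: [0.4, 0.2, 0.1]
grip_width: 0.0678
gripper_force: 0.0
```

```bash
python3 tins.py; python3 -c "
from go import *
plan((640.2,-209.4,-20,YAW))"; python3 chk.py scene
```

```text
side [ 640.5 -207.9] [48. 46.] 24.9
scene [ 640.8 -211.3] [44. 47.] 32.8
wrist [ 639.5 -207.2] [47. 46.] 87.1
t 43.6 tcp [ 639.8 -208.6  110. ] yawY -4.33 q6 -23.8 F [-0.6  0.6  0.4] w 67.9 gf 0.0
-> [ 640.2 -209.4  -20. ] shift [-0.0008, 0.0004, 0.13] turn 0.0
t 43.6 tcp [ 639.8 -208.6  110. ] yawY -4.33 q6 -23.8 F [-0.6  0.6  0.4] w 67.9 gf 0.0
scene lane -30 top pts 280 [(-95, 10), (-85, 28), (-75, 28), (-65, 28), (-55, 26), (-45, 29), (-35, 28), (-25, 27), (-15, 31), (-5, 45)]
scene lane 30 top pts 210 [(-95, 8), (-85, 20), (-75, 23), (-65, 23), (-55, 16), (-45, 18), (-35, 24), (-25, 23), (-15, 23), (-5, 32)]
```

>>> drive_tool --series '[[[-0.0005, 0.0003, 0.04], 0, 0.068], [[-0.0005, 0.0003, 0.08], 0, 0.068], [[-0.0005, 0.0003, 0.11], 0, 0.068], [[-0.0005, 0.0003, 0.122], 0, 0.068], [[-0.0005, 0.0003, 0.1295], 0, 0.068], [[-0.0005, 0.0003, 0.1295], 0, 0.068], [[-0.0005, 0.0003, 0.1295], 0, 0.03], [[-0.0005, 0.0003, 0.1295], 0, 0.03], [[-0.0005, 0.0003, 0.1295], 0, 0.03], [[-0.0005, 0.0003, 0.1295], 0, 0.03], [[-0.0005, 0.0003, 0.1295], 0, 0.03], [[-0.0005, 0.0003, 0.1295], 0, 0.03], [[-0.0005, 0.0003, 0.115], 0, 0.03], [[-0.0005, 0.0003, 0.08], 0, 0.03], [[-0.0005, 0.0003, 0.03], 0, 0.03], [[-0.0005, 0.0003, -0.02], 0, 0.03], [[-0.0005, 0.0003, -0.02], 0, 0.03], [[-0.0005, 0.0003, -0.02], 0, 0.03], [[-0.0005, 0.0003, -0.02], 0, 0.03]]'

```text
time_s: 45.6
position: [0.6392, -0.2095, 0.1286]
tool_rot: [[0.077, 0.997, -0.002], [0.997, -0.077, 0.001], [0.001, -0.002, -1.0]]
ft_force: [-0.1, 0.1, -1.2]
grip_width: 0.0446
gripper_force: 41.3
```

```bash
python3 - <<'E'
from go import *
a=lane(-168,30); print(a)
plan((a[0],a[1],130,YAW),(a[0],a[1],a[2]-10.5,YAW))
E
```

```text
[526.25627869  60.13031994  64.68159958]
t 45.6 tcp [ 639.2 -209.5  128.6] yawY -4.39 q6 -23.8 F [-0.1  0.1 -1.2] w 44.6 gf 41.3
-> [526.3  60.1 130. ] shift [0.2602, -0.1333, -0.0009] turn -0.0
-> [526.3  60.1  54.2] shift [0.2601, -0.1331, 0.075] turn -0.0
```

>>> drive_tool --series '[[[0.04, -0.0205, 0], 0, 0.03], [[0.08, -0.041, 0], 0, 0.03], [[0.12, -0.0615, 0], 0, 0.03], [[0.16, -0.082, 0], 0, 0.03], [[0.2, -0.1025, 0], 0, 0.03], [[0.235, -0.12, 0], 0, 0.03], [[0.2602, -0.1333, 0], 0, 0.03], [[0.2602, -0.1333, 0], 0, 0.03], [[0.2602, -0.1333, 0], 0, 0.03], [[0.2602, -0.1333, 0.03], 0, 0.03], [[0.2602, -0.1333, 0.06], 0, 0.03], [[0.2602, -0.1333, 0.0755], 0, 0.03], [[0.2602, -0.1333, 0.0755], 0, 0.03], [[0.2602, -0.1333, 0.0755], 0, 0.03]]'

```text
time_s: 47.0
position: [0.5272, 0.0589, 0.054]
tool_rot: [[0.078, 0.997, -0.001], [0.997, -0.078, 0.0], [-0.0, -0.001, -1.0]]
ft_force: [-0.4, 0.0, -0.3]
grip_width: 0.0451
gripper_force: 43.5
```

>>> drive_tool --series '[[[0, 0, 0], 0, 0.064], [[0, 0, 0], 0, 0.064], [[0, 0, 0], 0, 0.064], [[0, 0, 0], 0, 0.064], [[0, 0, 0], 0, 0.064], [[0, 0, -0.02], 0, 0.064], [[0, 0, -0.06], 0, 0.064], [[0, -0.02, -0.075], 0, 0.0], [[0, -0.048, -0.075], 0, 0], [[0, -0.048, -0.075], 0, 0], [[0, -0.048, -0.075], 0, 0], [[0, -0.048, -0.075], 0, 0], [[0, -0.048, -0.04], 0, 0], [[0, -0.048, -0.015], 0, 0], [[0, -0.048, -0.004], 0, 0], [[0, -0.048, -0.004], 0, 0]]'

```text
time_s: 48.6
position: [0.4789, 0.0634, 0.057]
tool_rot: [[0.077, 0.997, -0.003], [0.997, -0.077, 0.0], [0.0, -0.003, -1.0]]
ft_force: [-1.0, 0.6, 0.5]
grip_width: 0.0003
gripper_force: 0.0
```

```bash
python3 chk.py side scene; python3 - <<'E'
from go import *
a=lane(-150,30); plan((a[0],a[1],a[2]-20,YAW))
E
```

```text
t 48.6 tcp [478.9  63.4  57. ] yawY -4.40 q6 -2.1 F [-1.   0.6  0.5] w 0.3 gf 0.0
side lane -30 top pts 165 [(-95, 30), (-85, 19), (-75, 13), (-65, 17), (-55, 15), (-45, 17), (-35, 13), (-25, 16), (-15, 16), (-5, 9)]
side lane 30 top pts 275 [(-245, 6), (-235, 12), (-225, 9), (-195, 18), (-185, 24), (-175, 24), (-165, 28), (-155, 18), (-95, 16), (-85, 16), (-75, 15), (-65, 16), (-55, 11), (-45, 12), (-35, 15), (-25, 14), (-15, 11), (-5, 6)]
scene lane -30 top pts 281 [(-95, 18), (-85, 27), (-75, 24), (-65, 28), (-55, 26), (-45, 29), (-35, 28), (-25, 29), (-15, 28), (-5, 44)]
scene lane 30 top pts 395 [(-245, 5), (-235, 10), (-225, 17), (-215, 13), (-195, 5), (-185, 30), (-175, 31), (-165, 31), (-155, 35), (-145, 8), (-95, 8), (-85, 22), (-75, 21), (-65, 23), (-55, 18), (-45, 18), (-35, 22), (-25, 25), (-15, 23), (-5, 30)]
t 48.7 tcp [479.9  63.3  58.7] yawY -4.40 q6 -2.1 F [ 0.5  0.  -0. ] w 0.0 gf 0.0
-> [543.6  58.8  40. ] shift [0.0004, 0.0638, 0.0188] turn -0.0
```

>>> drive_tool --series '[[[0, 0.01, 0.0027], 0, 0], [[0, 0.02, 0.0054], 0, 0], [[0, 0.03, 0.008], 0, 0], [[0, 0.04, 0.0107], 0, 0], [[0, 0.05, 0.0134], 0, 0], [[0, 0.056, 0.015], 0, 0], [[0, 0.061, 0.0163], 0, 0], [[0, 0.064, 0.0171], 0, 0], [[0, 0.066, 0.0177], 0, 0], [[0, 0.068, 0.0182], 0, 0], [[0, 0.069, 0.0185], 0, 0], [[0, 0.07, 0.0188], 0, 0], [[0, 0.07, 0.0188], 0, 0]]'

```text
time_s: 50.0
position: [0.5484, 0.0581, 0.0394]
tool_rot: [[0.076, 0.997, -0.001], [0.997, -0.076, 0.0], [-0.0, -0.001, -1.0]]
ft_force: [-3.4, -0.2, 1.8]
grip_width: -0.0003
gripper_force: 2.0
```

>>> drive_tool --series '[[[0, 0.001, 0.0003], 0, 0], [[0, 0.002, 0.0005], 0, 0], [[0, 0.002, 0.0005], 0, 0]]'

```text
time_s: 50.3
position: [0.5487, 0.0582, 0.0392]
tool_rot: [[0.076, 0.997, -0.005], [0.997, -0.076, 0.0], [-0.0, -0.005, -1.0]]
ft_force: [-12.7, -0.8, 11.1]
grip_width: 0.0004
gripper_force: 7.2
```

```bash
python3 - <<'E'
from go import *
plan((499.6,362.7,150,135.6))
E
```

```text
t 50.3 tcp [548.7  58.2  39.2] yawY -4.37 q6 -1.9 F [-12.7  -0.8  11.1] w 0.4 gf 7.2
-> [499.6 362.7 150. ] shift [0.2999, -0.0727, -0.1106] turn 40.0
```

All tins are seated, with 12.7 N contact. Now the board.

>>> drive_tool --series '[[[0, -0.006, 0], 0, 0], [[0, -0.01, -0.03], 0, 0], [[0, -0.01, -0.08], 0, 0], [[0, -0.01, -0.12], 0, 0.07], [[0.3, -0.075, -0.1206], 40, 0.07], [[0.3, -0.075, -0.1206], 40, 0.07], [[0.3, -0.075, -0.1206], 40, 0.07], [[0.3, -0.075, -0.1206], 40, 0.07], [[0.3, -0.075, -0.1206], 40, 0.07], [[0.3, -0.075, -0.1206], 40, 0.07], [[0.3, -0.075, -0.1206], 40, 0.07], [[0.3, -0.075, -0.1206], 40, 0.07], [[0.3, -0.075, -0.1206], 40, 0.07], [[0.3, -0.075, -0.1206], 40, 0.07], [[0.3, -0.075, -0.1206], 40, 0.07], [[0.3, -0.075, -0.1206], 40, 0.07]]'

```text
time_s: 51.9
position: [0.4995, 0.3619, 0.1596]
tool_rot: [[0.701, 0.714, 0.0], [0.714, -0.701, 0.0], [0.0, 0.0, -1.0]]
ft_force: [0.3, -0.3, 1.4]
grip_width: 0.07
gripper_force: 0.0
```

```bash
python3 - <<'E'
from go import *
from fit import sdf, least_squares
plan((499.6,362.7,71,-44.4))
d=get("wrist"); save(d,"w4.png")
W=d["W"].reshape(-1,3)*1000
m=(W[:,0]>430)&(W[:,0]<600)&(W[:,1]>260)&(W[:,1]<440)&(W[:,2]>30)&(W[:,2]<140); P=W[m]
def f(q):
    l=(Ro.from_euler('z',q[3])*Ro.from_euler('y',-np.radians(35))).inv().apply(P-q[:3]); return np.abs(sdf(l,(-9,-70,-55),(9,70,55)))
r=least_squares(f,[515,347.7,81.6,np.radians(-44.4)],loss='soft_l1',f_scale=2); print(len(P),r.x[:3].round(1),np.degrees(r.x[3]).round(1),np.median(f(r.x)).round(2))
E
```

```text
t 51.9 tcp [499.5 361.9 159.6] yawY -44.47 q6 69.4 F [ 0.3 -0.3  1.4] w 70.0 gf 0.0
-> [499.6 362.7  71. ] shift [0.0006, -0.0005, 0.0886] turn -0.1
19079 [512.1 349.4  81.2] -44.2 0.28
```

View pics/w4.png

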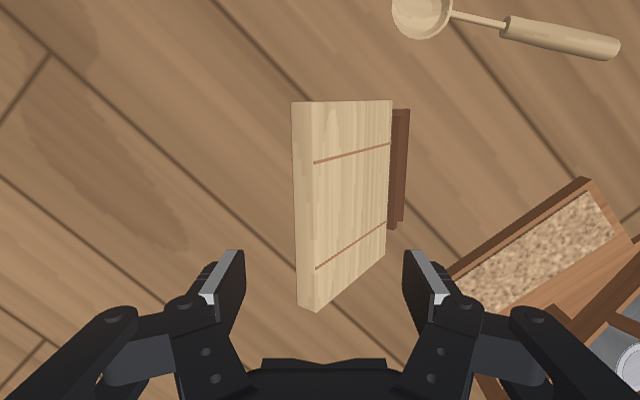

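The wrist view shows the board's upper edge at (300,200), between the fingers' reach. I descend and close gently.

>>> drive_tool --series '[[[0, -0.001, 0.03], 0, 0.07], [[0, -0.001, 0.05], 0, 0.07], [[0, -0.001, 0.07], 0, 0.07], [[0, -0.001, 0.083], 0, 0.07], [[0, -0.001, 0.088], 0, 0.07], [[0, -0.001, 0.088], 0, 0.07], [[0, -0.001, 0.088], 0, 0.045], [[0, -0.001, 0.088], 0, 0.045], [[0, -0.001, 0.088], 0, 0.04], [[0, -0.001, 0.088], 0, 0.036], [[0, -0.001, 0.088], 0, 0.032], [[0, -0.001, 0.088], 0, 0.028], [[0, -0.001, 0.088], 0, 0.024], [[0, -0.001, 0.088], 0, 0.024], [[0, -0.001, 0.088], 0, 0.024]]' --newtons 25

```text
time_s: 53.45
position: [0.4988, 0.3635, 0.0727]
tool_rot: [[0.699, 0.715, 0.002], [0.715, -0.699, 0.0], [0.002, 0.001, -1.0]]
ft_force: [-1.0, -0.3, 7.5]
grip_width: 0.0343
gripper_force: 22.3
```

It is held at 34 mm across the tilted board, as predicted. I lift slowly while it rights itself.

>>> drive_tool --series '[[[0, 0, -0.006], 0, 0.01], [[0, 0, -0.012], 0, 0.01], [[0, 0, -0.018], 0, 0.01], [[0, 0, -0.024], 0, 0.01], [[0, 0, -0.03], 0, 0.01], [[0, 0, -0.036], 0, 0.01], [[0, 0, -0.042], 0, 0.01], [[0, 0, -0.048], 0, 0.01], [[0, 0, -0.054], 0, 0.01], [[0, 0, -0.06], 0, 0.01], [[0, 0, -0.068], 0, 0.01], [[0, 0, -0.076], 0, 0.01], [[0, 0, -0.084], 0, 0.01], [[0, 0, -0.092], 0, 0.01], [[0, 0, -0.1], 0, 0.01], [[0, 0, -0.1], 0, 0.01], [[0, 0, -0.1], 0, 0.01]]' --newtons 35

```text
time_s: 55.15
position: [0.4982, 0.3635, 0.1714]
tool_rot: [[0.699, 0.715, -0.0], [0.715, -0.699, 0.0], [-0.0, -0.0, -1.0]]
ft_force: [-0.9, -0.0, -2.0]
grip_width: 0.017
gripper_force: 42.8
```

```bash
cat > brd.py <<'E'
from go import *
plan()
d=get("wrist"); o=env.observe(); save(d,"w5.png")
for n,dd in (("wrist",d),("scene",get("scene")),("side",get("side"))):
    T=((dd["W"].reshape(-1,3)*1000-o["position"]*1000)@o["tool_rot"]); rgb=dd["img"].reshape(-1,3).astype(int)
    m=(abs(T[:,0])<90)&(abs(T[:,1])<45)&(T[:,2]>-75)&(T[:,2]<100)&(rgb[:,0]-rgb[:,2]>35)
    if n=="wrist": m&=(T[:,2]<80)
    p=T[m]; print(n,m.sum(),np.percentile(p,[1,50,99],axis=0).round(1).tolist() if m.sum()>20 else "")
    if m.sum()>50:
        for a in range(-60,100,20):
            k=(p[:,2]>=a)&(p[:,2]<a+20)
            if k.sum()>10: print("  z",a,k.sum(),"y",np.percentile(p[k,1],[3,50,97]).round(1),"x",np.percentile(p[k,0],[2,98]).round(0))
E
python3 brd.py
```

```text
t 55.1 tcp [498.2 363.5 171.4] yawY -44.38 q6 69.5 F [-0.9 -0.  -2. ] w 17.0 gf 42.8
wrist 11768 [[-38.0, -9.7, -49.5], [24.9, -0.7, -47.7], [69.8, 8.0, -41.5]]
  z -60 11591 y [-9.2 -0.7  7.5] x [-36.  68.]
  z -40 48 y [-21.8   0.4  19.8] x [ 6. 70.]
  z -20 27 y [-7.5 -1.6  5.2] x [70. 70.]
  z 20 25 y [-7.6 -1.2  5.3] x [70. 70.]
scene 1417 [[-71.9, -2.6, -49.2], [-6.3, 10.2, 8.5], [66.0, 18.5, 98.6]]
  z -60 149 y [-4.9  8.9 13.4] x [-71.  64.]
  z -40 213 y [ 5.1 10.2 14.2] x [-72.  64.]
  z -20 242 y [ 5.2 10.  13.6] x [-72.  65.]
  z 0 234 y [ 5.1 10.  13.9] x [-71.  65.]
  z 20 221 y [ 5.1 10.2 14.1] x [-72.  64.]
  z 40 219 y [ 5.   9.9 13.6] x [-71.  64.]
  z 80 130 y [ 7.3 13.8 20.5] x [-43.  54.]
side 690 [[-73.5, -8.3, -54.9], [-25.3, 9.0, 11.3], [66.2, 20.2, 98.2]]
  z -60 140 y [-8.2  2.2 11.5] x [-71.  65.]
  z -40 63 y [-5.7  9.5 11.4] x [-72.  -4.]
  z -20 84 y [-6.   9.2 11.3] x [-71.  61.]
  z 0 97 y [-4.7  9.3 11.3] x [-74.  67.]
  z 20 90 y [-6.   9.1 11.6] x [-73.  60.]
  z 40 83 y [-5.9  9.2 11.1] x [-73.  65.]
  z 80 130 y [ 1.  11.9 20.1] x [-41.  57.]
```

View pics/w5.png

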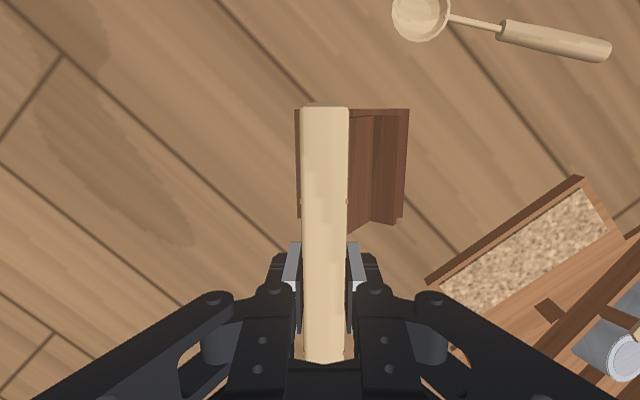

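The wrist view shows the board upright and flush between the pads at (325,235), centred lengthwise. Its bottom edge is about 62 mm below the nominal TCP. Next I carry it to the cork.

```bash
python3 - <<'E'
from go import *
a=tray(2,125)
plan((a[0],a[1],171,-94.35),(a[0],a[1],84,-94.35))
E
```

```text
t 55.3 tcp [498.1 363.4 170.9] yawY -44.39 q6 69.5 F [ 0.   0.6 -0.7] w 17.1 gf 42.8
-> [589.6 150.6 171. ] shift [-0.0881, 0.2142, -0.0001] turn 50.0
-> [589.6 150.6  84. ] shift [-0.088, 0.2142, 0.0869] turn 50.0
```

>>> drive_tool --series '[[[0, 0, -0.015], 0, 0.01], [[-0.012, 0.03, -0.015], 8, 0.01], [[-0.025, 0.06, -0.015], 16, 0.01], [[-0.037, 0.09, -0.015], 24, 0.01], [[-0.05, 0.12, -0.015], 32, 0.01], [[-0.062, 0.15, -0.015], 40, 0.01], [[-0.075, 0.182, -0.015], 46, 0.01], [[-0.0881, 0.2142, -0.015], 50, 0.01], [[-0.0881, 0.2142, -0.015], 50, 0.01], [[-0.0881, 0.2142, -0.015], 50, 0.01], [[-0.0881, 0.2142, 0.02], 50, 0.01], [[-0.0881, 0.2142, 0.05], 50, 0.01], [[-0.0881, 0.2142, 0.065], 50, 0.01], [[-0.0881, 0.2142, 0.073], 50, 0.01], [[-0.0881, 0.2142, 0.073], 50, 0.01]]'

```text
time_s: 56.8
position: [0.5892, 0.1515, 0.0978]
tool_rot: [[0.997, -0.075, -0.002], [-0.075, -0.997, -0.0], [-0.002, 0.0, -1.0]]
ft_force: [0.1, 0.1, -2.0]
grip_width: 0.0173
gripper_force: 42.7
```

```bash
python3 brd.py; python3 - <<'E'
from go import *
a=tray(2,125); plan((a[0],a[1],82,-94.35))
d=get("side"); s=get("scene")
i=cv2.resize(d["img"][100:240,240:380,::-1],(400,400),interpolation=cv2.INTER_CUBIC); j=cv2.resize(s["img"][120:240,300:420,::-1],(400,400),interpolation=cv2.INTER_CUBIC)
cv2.imwrite("pics/pl.png",np.hstack([i,j]))
E
```

```text
t 56.8 tcp [589.2 151.5  97.8] yawY -94.31 q6 97.6 F [ 0.1  0.1 -2. ] w 17.3 gf 42.7
wrist 15409 [[-39.0, -30.1, -47.8], [25.9, -0.5, -46.1], [75.9, 27.8, 80.0]]
  z -60 11551 y [-8.6 -0.1  8.1] x [-37.  67.]
  z -40 64 y [-20.9   1.1  20.2] x [ 5. 69.]
  z 0 27 y [-6.4 -0.5  5.8] x [69. 69.]
  z 20 25 y [-7.  -0.6  5.9] x [69. 69.]
  z 60 3694 y [-30.4  -8.3  27.9] x [-37.  77.]
scene 1463 [[-67.5, -27.8, -49.6], [18.2, 10.4, 1.4], [88.6, 14.7, 89.0]]
  z -60 200 y [-4.4  8.2 13.7] x [-66.  70.]
  z -40 236 y [ 4.6 11.  13.7] x [-66.  71.]
  z -20 267 y [ 4.7 10.8 13.9] x [-65.  70.]
  z 0 260 y [ 3.1 10.7 13.5] x [-66.  70.]
  z 20 252 y [ 2.4 10.6 13.5] x [-64.  70.]
  z 40 141 y [ 0.5 10.3 13.2] x [-68.  71.]
  z 60 56 y [-27.8  -5.9  14.3] x [-7. 79.]
  z 80 50 y [-42.5 -20.1   9.3] x [22. 90.]
side 1280 [[-83.2, -26.8, -53.9], [-9.4, 7.7, 11.6], [78.6, 20.1, 82.7]]
  z -60 184 y [-6.6  6.4 14.1] x [-69.  68.]
  z -40 169 y [-1.   8.5 13.4] x [-69.  68.]
  z -20 182 y [ 3.   8.8 13.1] x [-68.  66.]
  z 0 176 y [ 0.1  8.5 13.7] x [-69.  65.]
  z 20 172 y [ 0.2  8.  12.5] x [-69.  66.]
  z 40 155 y [ 1.9  7.9 13. ] x [-68.  68.]
  z 60 188 y [-27.   -0.2  23. ] x [-86.  79.]
  z 80 53 y [-36.   -6.3  19.7] x [-90.  90.]
t 57.0 tcp [590.3 151.1  99.6] yawY -94.35 q6 97.6 F [ 0.7 -0.1 -1.4] w 17.1 gf 42.7
-> [589.6 150.6  82. ] shift [-0.0007, 0.0005, 0.0176] turn -0.0
```

View pics/pl.png

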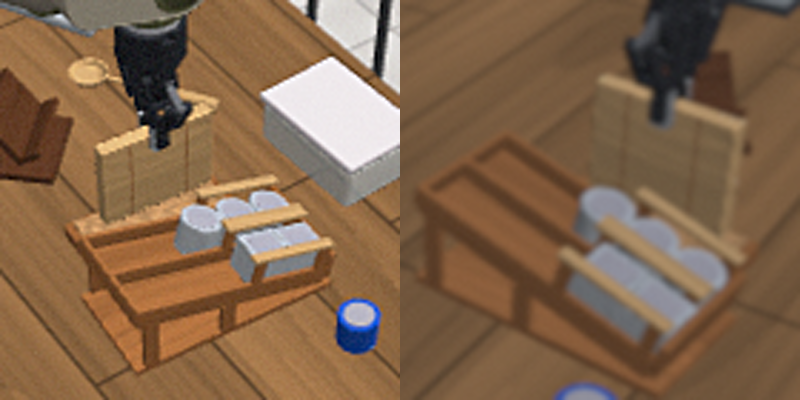

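The view shows the board upright over the cork at (155,165), with all five tins seated in order. I lower it until contact.

>>> drive_tool --series '[[[-0.0005, 0.0005, 0.008], 0, 0.01], [[-0.0005, 0.0005, 0.013], 0, 0.01], [[-0.0005, 0.0005, 0.015], 0, 0.01], [[-0.0005, 0.0005, 0.016], 0, 0.01], [[-0.0005, 0.0005, 0.016], 0, 0.01], [[-0.0005, 0.0005, 0.016], 0, 0.01]]'

```text
time_s: 57.65
position: [0.5894, 0.1502, 0.0825]
tool_rot: [[0.997, -0.077, 0.0], [-0.077, -0.997, -0.0], [0.0, -0.0, -1.0]]
ft_force: [0.5, 0.6, -1.2]
grip_width: 0.0172
gripper_force: 42.8
```

>>> drive_tool --series '[[[0, 0, 0.0007], 0, 0.01], [[0, 0, 0.0014], 0, 0.01], [[0, 0, 0.002], 0, 0.01], [[0, 0, 0.002], 0, 0.01]]'

```text
time_s: 58.05
position: [0.5894, 0.1503, 0.0815]
tool_rot: [[0.997, -0.076, 0.001], [-0.076, -0.997, 0.0], [0.001, -0.0, -1.0]]
ft_force: [-3.7, 0.2, 6.8]
grip_width: 0.0175
gripper_force: 43.9
```

Contact with the cork. I open gently and rise straight up.

>>> drive_tool --series '[[[0, 0, 0.001], 0, 0.017], [[0, 0, 0.001], 0, 0.019], [[0, 0, 0.001], 0, 0.022], [[0, 0, 0.001], 0, 0.026], [[0, 0, 0.001], 0, 0.034], [[0, 0, 0.001], 0, 0.042], [[0, 0, 0.001], 0, 0.05], [[0, 0, 0.001], 0, 0.05], [[0, 0, -0.015], 0, 0.05], [[0, 0, -0.04], 0, 0.05], [[0, 0, -0.08], 0, 0.05], [[0, 0, -0.12], 0, 0.05], [[0, 0, -0.15], 0, 0.05], [[0, 0, -0.15], 0, 0.05], [[0, 0, -0.15], 0, 0.05]]'

```text
time_s: 59.55
position: [0.5892, 0.1502, 0.2303]
tool_rot: [[0.997, -0.077, 0.0], [-0.077, -0.997, -0.0], [0.0, -0.0, -1.0]]
ft_force: [0.1, -0.8, -0.7]
grip_width: 0.05
gripper_force: 0.0
```

```bash
python3 chk.py side scene; python3 - <<'E'
from go import *
for n in("side","scene","wrist"):
    d=get(n); p=Ro.from_euler('z',-YAW,degrees=True).apply(d["W"].reshape(-1,3)*1000-[QX,QY,0])
    for a,b in((30,60),(60,90),(90,120),(124,136)):
        m=(p[:,2]>a)&(p[:,2]<b)&(abs(p[:,0])<85)&(p[:,1]>95)&(p[:,1]<155)
        if m.sum()>15:
            q=p[m]; print(n,a,m.sum(),"x",np.percentile(q[:,0],[1,99]).round(1),"y",np.percentile(q[:,1],[3,50,97]).round(1),"z",np.percentile(q[:,2],95).round(1))
s=get("scene"); d=get("side")
i=cv2.resize(d["img"][100:240,240:380,::-1],(400,400),interpolation=cv2.INTER_CUBIC); j=cv2.resize(s["img"][120:240,300:420,::-1],(400,400),interpolation=cv2.INTER_CUBIC)
cv2.imwrite("pics/fin.png",np.hstack([i,j]))
E
```

```text
t 59.5 tcp [589.2 150.2 230.3] yawY -94.39 q6 97.6 F [ 0.1 -0.8 -0.7] w 50.0 gf 0.0
side lane -30 top pts 173 [(-95, 33), (-85, 17), (-75, 15), (-65, 21), (-55, 14), (-45, 14), (-35, 18), (-25, 17), (-15, 13), (-5, 11)]
side lane 30 top pts 238 [(-145, 12), (-135, 30), (-125, 21), (-115, 25), (-105, 20), (-95, 16), (-85, 16), (-75, 14), (-65, 16), (-55, 11), (-45, 11), (-35, 15), (-25, 11), (-15, 15), (-5, 5)]
scene lane -30 top pts 280 [(-95, 16), (-85, 28), (-75, 25), (-65, 27), (-55, 30), (-45, 26), (-35, 29), (-25, 28), (-15, 30), (-5, 41)]
scene lane 30 top pts 334 [(-135, 32), (-125, 33), (-115, 29), (-105, 20), (-95, 13), (-85, 22), (-75, 24), (-65, 23), (-55, 16), (-45, 18), (-35, 24), (-25, 26), (-15, 21), (-5, 31)]
side 30 244 x [-68.3  70. ] y [111.1 116.3 123. ] z 58.9
side 60 259 x [-68.1  68.2] y [112.  116.3 124.8] z 87.4
side 90 282 x [-67.7  68.9] y [111.  116.3 122.9] z 118.2
side 124 225 x [-67.6  70. ] y [112.9 120.8 133.1] z 134.6
scene 30 193 x [-66.   72.6] y [110.6 114.3 127.3] z 59.2
scene 60 379 x [-64.4  72.5] y [111.  114.1 120.1] z 88.3
scene 90 412 x [-66.1  72.8] y [111.2 114.1 121. ] z 118.6
scene 124 216 x [-63.3  71.2] y [111.4 117.6 129.9] z 131.3
wrist 90 17 x [71.1 71.2] y [118.6 125.  131.4] z 100.6
wrist 124 3540 x [-65.7  69.9] y [116.7 125.1 133.6] z 130.1
```

View pics/fin.png

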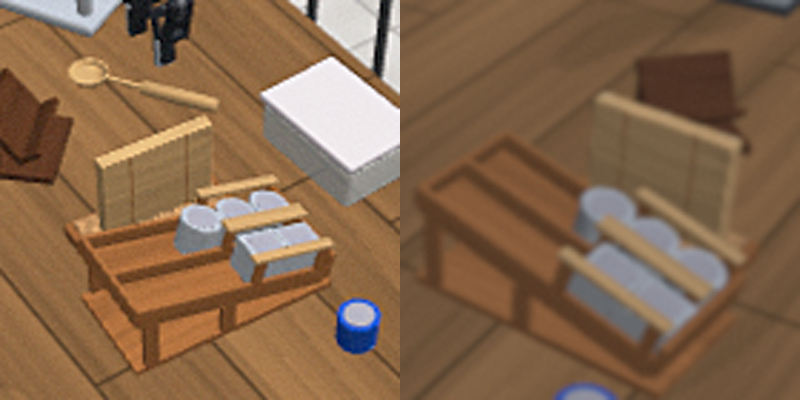

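The final view shows the board upright on the cork at (155,170), centred and parallel. Three rounds and two squares are in contact down to the stop. I hand in.

```bash
python3 -c "
from rig import env
print(env.close_job())"
```

```text
the job is handed in; nothing more can be done
None
```

I loaded all five tins in their lanes (three round, two square), stood the board upright on the cork strip parallel to the lanes and about midway along it, and handed the job in at about 60 s; no verdict came back.

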